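# Send a loaded parts carrier round the bend of the guide track

## Task

Stand the two small parts jars upright in the carrier, one in each of its two cells, while it waits in the open-ended leg of the guide track. Then push the loaded carrier along the track, round the bend, until its front touches the stop at the far end, with both jars still upright in their cells. Keep the carrier down on the track bed all the way, do not knock a jar over, and leave the other things on the table where they are.

Things in the scene. Friction and masses are not known exactly. Their poses are not given: they have to be found in the camera images.
- track: Fixed guide track: black bed 5 mm thick with two upright aluminium rails (6 mm thick, tops 26 mm above the table) 84 mm apart: straight entry leg, quarter-circle bend to the right, straight exit leg, stop. Origin: the bend's centre of curvature, at table level; z up. Channel centre line: radius 137 mm (rail faces at 95 and 179 mm). Place and yaw vary.
- bend_in (a point): Point of the channel's centre line, on the bed, where the entry leg ends and the bend begins: at (-137, 0, 5) mm in the track's frame. The entry leg runs from its open end (nothing across it) at y = -250 mm along the track's +y to here. Axes as the track's.
- bend_out (a point): Point of the channel's centre line, on the bed, where the bend ends and the exit leg begins: at (0, 137, 5) mm in the track's frame. The exit leg runs from here along the track's +x, 145 mm, to the stop.
- stop (a point): Middle of the foot of the end stop's face, at bed height, at (145, 137, 5) mm in the track's frame; the stop is a black rubber block 35 mm high right across the channel. Axes as the track's: +x is the direction of travel into the stop.
- carrier: Loose red plastic tray lying on the track bed, 132 long (x), 68 wide (y), 36 mm high, corners rounded to 14 mm, 4 mm walls, about 250 g, two open 60 mm cells in line. Origin: centre of its underside; +x is its front (at first along the track's +y, at the end along the track's +x). It slides with 8 mm of play each side; pushed on the middle of its rear wall, the rails turn it round the bend.
- cell_front (a point): Centre of the floor of the carrier's front cell, 32 mm ahead of the carrier's origin and 5 mm above its underside; axes as the carrier's.
- cell_rear (a point): Centre of the floor of the carrier's rear cell, 32 mm behind the carrier's origin and 5 mm above its underside; axes as the carrier's.
- jar0: Small round closed clear-plastic parts jar with a black lid, straight sided, 50 mm across and 60 mm high, standing upright on the table, 100 to 200 g. Origin: centre of its underside; z up. Stood in a cell it rises 29 mm above the carrier's walls.
- jar1: The second jar, the same shape and size as the first; either jar may go in either cell.
- bottle: Bystander: taller white plastic bottle with black cap, 58 mm across, 145 mm high, standing on the table. It may stand in any of the three places where it and the jars are found. Origin: centre of its underside.
- wheel: Bystander: spare black rubber wheel with yellow hub, 66 mm across, 26 mm thick, lying flat. Origin: centre of its underside.
- screwdriver: Bystander: screwdriver lying on the table. Its origin lies within it.
Things that resemble listed ones, but are neither listed nor needed, are in the scene too. Of the things like the carrier, leave any that is green or yellow; of the rest the larger one is meant.

How it is judged:
By the outcome, as a careful person would: the job done as asked, in the order asked, and still so for the second after the job is handed in, with the robot touching nothing.
It also fails if it takes over 72 s, if anything falls off the work surface, if the arm or the gripper's body presses on something with over 40 N, if the wrist force passes 120 N, or if a joint passes its speed limit or range.

## Robot

A 7-joint arm with a two-finger parallel gripper is mounted at the origin on the work surface. World frame = base frame: x ahead of the robot, y to its left, z up, the work surface at z = 0. Lengths are in m, angles in rad, forces in N, time in s.
With the tool pointing down it reaches from about 0.425 to 1.025 m from the base axis. Payload 3.6 kg.
Tool frame: the origin (TCP) lies midway between the tips of the shut fingers; the grasp point (between the pads) lies 19 mm behind it (env.grasp_offset is the distance from the TCP to the grasp point, in m); z points along the fingers, x is the direction in which the jaws open and shut, and the axes are right-handed (so a half turn about z gives the same grasp; the last joint's range is limited). The gripper opens to 85 mm and grips with 20 to 120 N. Pads are 22 mm wide; open, the fingers measure 114 mm over their backs; the gripper's body (76 mm by 85 mm) begins 54 mm behind the grasp point. The pads swing forward as they close: fully open they stand 13 mm farther back than shut.
Start: joints at [1.167, 0.591, 0.048, 1.609, -0.033, 0.943, -0.034], TCP at [0.222, -0.69, 0.231] pointing down, gripper open.
Joint ranges: [-2.69, 2.69], [-0.47, 2.24], [-1.27, 1.36], [0.19, 2.51], [-1.53, 4.68], [0.08, 2.07], [-3.09, 3.09]. Speed limits (rad/s): [2.57, 2.57, 3.14, 3.14, 3.14, 3.14, 3.14].

## Interface

Orientations are given as [roll, pitch, yaw] about the fixed x, y, z axes, in that order (R = Rz(yaw) Ry(pitch) Rx(roll)).
In Python, from station import env gives the robot as it stands. The module is installed in compiled form; this text tells all that it offers.
- The arm moves only by the tool drive_tool, never from a script. Its argument "deltas" is a list of rows, each a list of 5 numbers: the gripper's target within -1 to 1 (shut at 1, half-way at 0, fully open at -1), then the shift along the tool's x, y, z in cm, then the turn about the tool's z in degrees. In form: [[hand, dx, dy, dz, spin], ...]. A call has 1 to 20 rows; each row shifts and turns the commanded pose from where the row before left it, along the tool's axes as they then stand; what a row does not reach is not made up. A row lasts 1/12 s, in which the tool goes at most 41.7 mm and 7.16 degrees, less where a joint would pass 70% of its speed; a pose out of reach is approached as far as the arm can. A call with a gripper value outside its range is refused whole. The fingers move at their own pace and stop on an object; "force" is the grip in N (left out, the last holds). Time passes only in rows, so rows that do not move let the fingers close. It gives the time, the measured TCP pose, the force and the opening at its end, in the units of the state.
- env.sense(): the state, without advancing time (a new reading comes with each control period).
- env.snapshot(name): name is "scene" or "side" or "wrist"; returns a dict with "image" (480x640x3 uint8, red, green, blue), "K" (3x3 intrinsics, pixels), "rvec" (rotation vector, rad) and "tvec" (3), from world to camera coordinates, as OpenCV has them; the wrist camera has in their place "T_tool_cam" (4x4, takes a point from camera to tool coordinates, whose origin is the TCP and whose axes are the tool frame's). Camera axes: x right, y down, z forward; pixel columns grow to the right and rows downward; lengths in m; the calibration is good to about 2 mm. A picture is of the moment at which its call begins: read the wrist's pose just before it. There is no depth.
- env.hand_in(): hands the job in, once; it reports no verdict.
The state is a dict: "time_s": time; "joints": joint angles; "joint_vel": joint speeds; "tau": joint torques, N m; "tcp_pos": TCP position; "ee_rot": TCP orientation; "ft_force": force on the tool from outside, world axes, zero at the start; "ft_torque": the same for the moment, N m; "finger_gap": finger opening in m.
Only numpy, scipy, OpenCV 4.12 (cv2) and the standard library are available. Lean on these libraries where they do the work, as an engineer would, in place of code of your own. Each camera call takes 0.05 s, during which the arm holds its last target.

## Working session

There is one attempt and no reset: what is moved stays moved. The work goes in short steps, Python scripts to look and compute and a tool call to move; the robot and the scene stay as the last step left them, time stands still between calls to the robot, and variables do not carry over. Pictures are saved under pics/ and viewed, and the job is handed in when it is done.

Besides the shell and the picture viewer there is one more tool, called in YAML: its name, and indented under it one key for each argument. drive_tool: Moves the arm, as the interface text tells. Its arguments: {"type":"object","properties":{"deltas":{"type":"array","items":{"type":"array","items":{"type":"number"}}},"force":{"type":"number"}},"required":["deltas"]}

```bash
mkdir -p pics
python3 - <<'E'
from station import env
import cv2,pickle
s=env.sense();print(s)
d={}
for n in("scene","side","wrist"):
    r=env.snapshot(n);d[n]=r;cv2.imwrite(f"pics/{n}0.png",r["image"][...,::-1])
    print(n,{k:v for k,v in r.items() if k!="image"})
pickle.dump(d,open("s0.pkl","wb"))
E
```

```text
{'time_s': 0.0, 'joints': array([ 1.16650336,  0.59212215,  0.04827784,  1.6098788 , -0.03330827,
        0.94266181, -0.03369278]), 'joint_vel': array([ 1.06764601e-03, -1.27466903e-03,  2.02871695e-04,  1.00822971e-03,
       -2.93756634e-04,  1.07032134e-03,  1.66870382e-05]), 'tau': array([-7.45574598e-04, -5.48686481e+01,  1.54659960e+00, -1.98121977e+01,
        9.47449735e-03,  8.75153812e-03,  4.47475070e-07]), 'tcp_pos': array([ 0.2214759 , -0.68945319,  0.23011702]), 'ee_rot': array([ 3.14148300e+00,  2.26305328e-03, -1.25990384e+00]), 'ft_force': array([ 0.11907599,  0.20840136, -0.09411113]), 'ft_torque': array([-0.07737857, -0.01351459,  0.01034733]), 'finger_gap': 0.0854075596575683}
scene {'K': array([[494.95059181,   0.        , 309.27713974],
       [  0.        , 494.95059181, 239.7445835 ],
       [  0.        ,   0.        ,   1.        ]]), 'rvec': array([ 2.01602423,  0.84954729, -0.43833051]), 'tvec': array([-0.36054231, -0.17479807,  1.57604346])}
side {'K': array([[568.44839406,   0.        , 309.83278854],
       [  0.        , 568.44839406, 231.42948735],
       [  0.        ,   0.        ,   1.        ]]), 'rvec': array([ 0.4829721 , -2.60850981,  1.3077052 ]), 'tvec': array([0.46930064, 0.13239246, 1.45340265])}
wrist {'K': array([[385.88914525,   0.        , 320.84971556],
       [  0.        , 385.88914525, 236.6426524 ],
       [  0.        ,   0.        ,   1.        ]]), 'T_tool_cam': array([[ 9.99999959e-01, -2.26110263e-04, -1.73090479e-04,
        -7.20920419e-04],
       [ 2.66305658e-04,  9.57843007e-01,  2.87292017e-01,
        -7.33027835e-02],
       [ 1.00833831e-04, -2.87292052e-01,  9.57843028e-01,
        -1.43118629e-01],
       [ 0.00000000e+00,  0.00000000e+00,  0.00000000e+00,
         1.00000000e+00]])}
```

View pics/scene0.png

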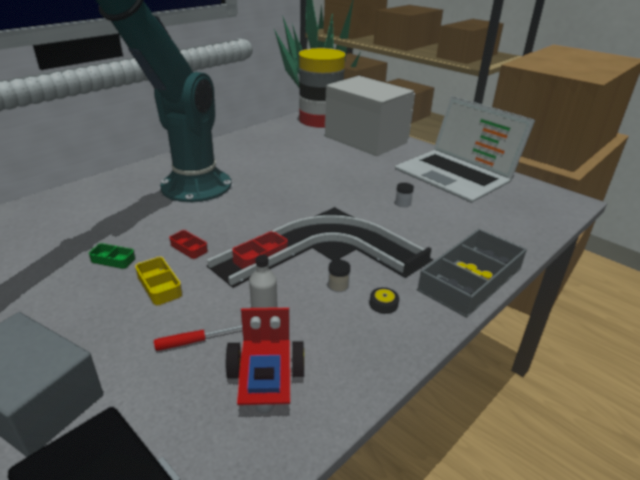

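View pics/side0.png

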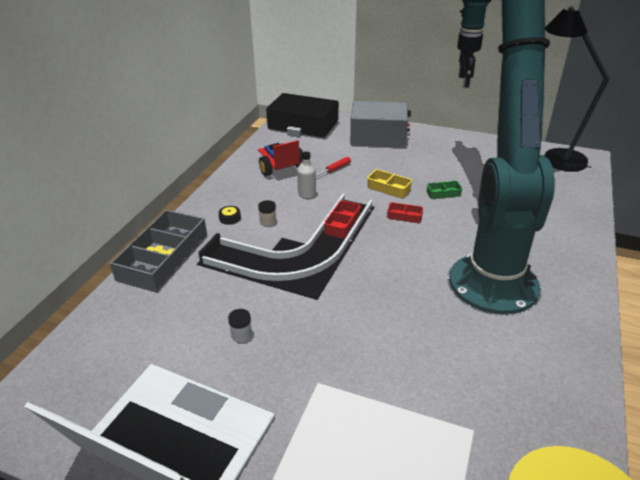

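View pics/wrist0.png

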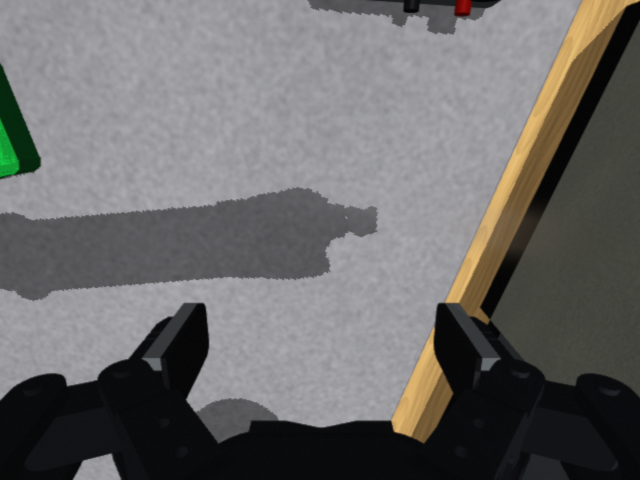

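The scene view shows two jars at (339,275) and (404,195), the bottle at (263,285), the wheel at (384,300) and the track with its stop at (418,258).

Red, carrier-like candidates are the one in the track at scene (260,248) / side (343,217), and a smaller one at scene (188,244) / side (405,212). The larger one, in the track, is meant. I'll confirm that in an enlarged crop.

```bash
cat > h.py <<'E'
import numpy as np,cv2,pickle
from scipy.spatial.transform import Rotation as Rr
def cam(r,s=None):
    if "rvec" in r:
        R=cv2.Rodrigues(r["rvec"])[0];return R.T,-R.T@r["tvec"]
    Rt=Rr.from_euler('xyz',s["ee_rot"]).as_matrix();T=r["T_tool_cam"]
    return Rt@T[:3,:3],Rt@T[:3,3]+s["tcp_pos"]
def ray(r,px,s=None):
    A,c=cam(r,s);d=A@np.linalg.inv(r["K"])@np.array([px[0],px[1],1.]);return c,d/np.linalg.norm(d)
def onz(r,px,z,s=None):
    c,d=ray(r,px,s);return c+d*(z-c[2])/d[2]
def tri(r1,p1,r2,p2):
    M=np.zeros((3,3));b=np.zeros(3)
    for r,p in((r1,p1),(r2,p2)):
        c,d=ray(r,p);P=np.eye(3)-np.outer(d,d);M+=P;b+=P@c
    return np.linalg.solve(M,b)
def proj(r,X,s=None):
    A,c=cam(r,s);q=r["K"]@(A.T@(np.asarray(X,float)-c));return q[:2]/q[2]
E
python3 - <<'E'
from h import *
d=pickle.load(open("s0.pkl","rb"))
a=d["scene"]["image"][150:320,170:450,::-1];cv2.imwrite("pics/c1.png",cv2.resize(a,None,fx=2.85,fy=2.85,interpolation=2))
a=d["side"]["image"][140:350,190:430,::-1];cv2.imwrite("pics/c2.png",cv2.resize(a,None,fx=2.8,fy=2.8,interpolation=2))
E
```

```text
(no output)
```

View pics/c1.png

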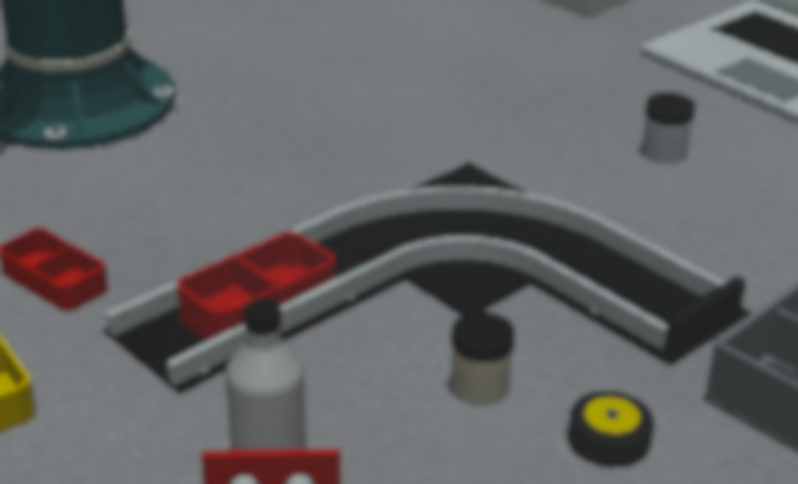

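View pics/c2.png

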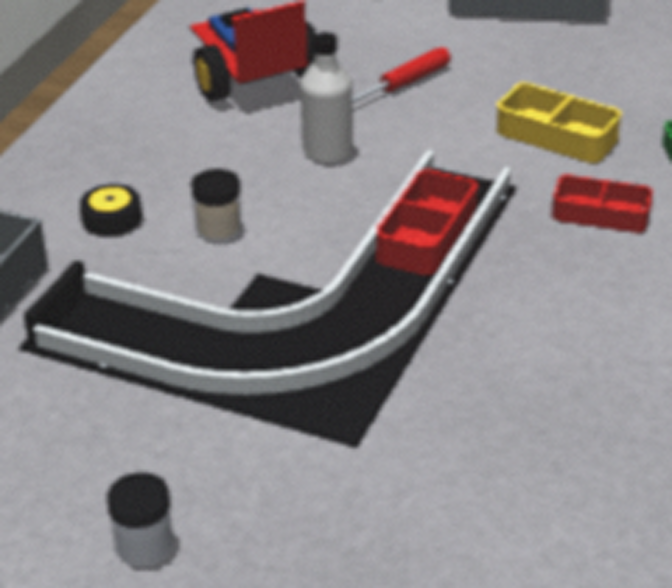

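The crops confirm the larger red tray in the track's open leg. Next I fit the track pose from the rail-top ends, and the jar positions from the lids.

Run:
```python
from h import *
d=pickle.load(open("s0.pkl","rb"))
S=lambda x,y:(170+x/2.85-.3,150+y/2.85-.3)
D=lambda x,y:(190+x/2.8-.3,140+y/2.8-.3)
sc,sd=d["scene"],d["side"]
loc=np.array([[-.182,-.25],[-.092,-.25],[.145,.182],[.145,.092]])
W1=np.array([onz(sc,S(*p),.026)[:2] for p in[(110,316),(172,362),(726,285),(664,330)]])
W2=np.array([onz(sd,D(*p),.026)[:2] for p in[(505,171),(431,155),(38,330),(88,279)]])
def fit(L,W):
    a=L[:,0]+1j*L[:,1];b=W[:,0]+1j*W[:,1];am,bm=a.mean(),b.mean()
    k=np.vdot(a-am,b-bm);y=np.angle(k);r=bm-np.exp(1j*y)*am-0
    res=b-(np.exp(1j*y)*a+r);return r,np.degrees(y),abs(k)/np.vdot(a-am,a-am).real,np.abs(res)*1000
print(fit(loc,W1));print(fit(loc,W2));print(fit(np.r_[loc,loc],np.r_[W1,W2]))
# jars: dark lid masks
def lid(r,p,name):
    im=r["image"].astype(int).max(2);m=((im<55)*255).astype(np.uint8)
    n,l,st,c=cv2.connectedComponentsWithStats(m)
    i=l[int(p[1]),int(p[0])];print(name,st[i],c[i]);return st[i]
for n,ps,pd in(("near",S(482,330),D(216,185)),("far",S(668,105),D(138,497))):
    lid(sc,ps,n);lid(sd,pd,n)
# lid top ellipse centres by hand
print("jarA",tri(sc,S(483,327),sd,D(216,183)),onz(sc,S(483,327),.06),onz(sd,D(216,183),.06))
print("jarB",tri(sc,S(670,103),sd,D(138,491)),onz(sc,S(670,103),.06),onz(sd,D(138,491),.06))
print("bottle",tri(sc,S(262,308),sd,D(324,41)))
print("wheel",onz(sc,S(612,413),.026),onz(sd,D(110,199),.026))
# carrier top corners z=.041
for p in[(182,285),(285,234),(335,258),(235,312)]:print("car sc",onz(sc,S(*p),.041)[:2])
for p in[(425,171),(478,180),(440,248),(380,230)]:print("car sd",onz(sd,D(*p),.041)[:2])
```

```text
(np.complex128(0.585752224470653+0.01204762246099763j), np.float64(-1.9786645078008347), np.float64(0.987399612198724), array([3.56858609, 3.90755684, 4.35924211, 5.01416845]))
(np.complex128(0.5820512732952401+0.020421629018757326j), np.float64(-2.1335780412850154), np.float64(0.988161163663742), array([4.34153511, 2.26706352, 3.18083663, 3.20292292]))
(np.complex128(0.5839017765821851+0.016234678493327936j), np.float64(-2.0561511330776985), np.float64(0.9877794853137589), array([6.13451502, 2.33865059, 5.26330556, 9.3092204 , 6.45670552,
       7.07128721, 2.10220588, 5.79396573]))
near [295 242  82  34 851] [335.91774383 255.306698  ]
near [259 201  16  12 158] [266.64556962 206.63291139]
far [398 184  15   9 121] [404.59504132 188.05785124]
far [229 310  21  18 312] [238.99679487 318.44871795]
jarA [ 0.65659463 -0.04805421  0.05953995] [ 0.65690972 -0.04857014  0.06      ] [ 0.65634552 -0.04736846  0.06      ]
jarB [0.52620717 0.38190846 0.05966878] [0.52652443 0.38132435 0.06      ] [0.5260661  0.38222124 0.06      ]
bottle [ 0.6060182  -0.23068691  0.14153252]
wheel [ 0.77195756 -0.02389503  0.026     ] [ 0.77318754 -0.02633441  0.026     ]
car sc [ 0.42148798 -0.17040679]
car sc [ 0.42064932 -0.05355216]
car sc [ 0.48063798 -0.04740204]
car sc [ 0.48329959 -0.16275648]
car sd [ 0.46896696 -0.16986585]
car sd [ 0.41077658 -0.17264792]
car sd [ 0.40983457 -0.04355339]
car sd [ 0.47664284 -0.05196967]
```

drive_tool:
  deltas:
    - [-1,-2.68,-2.59,-0.24,0]
    - [-1,-2.68,-2.59,-0.24,0]
    - [-1,-2.68,-2.59,-0.24,0]
    - [-1,-2.68,-2.59,-0.24,0]
    - [-1,-2.68,-2.59,-0.24,0]
    - [-1,-2.68,-2.59,-0.24,0]
    - [-1,-2.68,-2.59,-0.24,0]
    - [-1,-2.68,-2.59,-0.24,0]
    - [-1,-2.68,-2.59,-0.24,0]
    - [-1,-2.68,-2.59,-0.24,0]
    - [-1,-2.68,-2.59,-0.24,0]
    - [-1,-2.68,-2.59,-0.24,0]
    - [-1,-2.68,-2.59,-0.24,0]
    - [-1,-2.68,-2.59,-0.24,0]
    - [-1,-2.68,-2.59,-0.24,0]
    - [-1,-2.68,-2.59,-0.24,0]
    - [-1,-2.68,-2.59,-0.24,0]

```text
time_s: 1.57
tcp_pos: [0.5018, -0.1201, 0.2722]
ee_rot: [3.141, -0.0, -1.26]
ft_force: [-0.3, -0.4, 0.4]
finger_gap: 0.0856
```

drive_tool:
  deltas:
    - [-1,0,0,0,-7]
    - [-1,0,0,0,-7]
    - [-1,0,0,0,-7]
    - [-1,0,0,0,-7]
    - [-1,0,0,0,-7]
    - [-1,0,0,0,-7]
    - [-1,0,0,0,-7]
    - [-1,0,0,0,-7]
    - [-1,0,0,0,-7]
    - [-1,0,0,0,-7]
    - [-1,0,0,0,0]

```text
time_s: 2.48
tcp_pos: [0.5012, -0.1219, 0.2719]
ee_rot: [-3.141, 0.001, -0.036]
ft_force: [1.0, -0.2, -0.7]
finger_gap: 0.0853
```

```bash
cat > snap.py <<'E'
import sys
from station import env
from h import *
s=env.sense();r=env.snapshot("wrist");pickle.dump((r,s),open(sys.argv[1]+".pkl","wb"))
cv2.imwrite(f"pics/{sys.argv[1]}.png",r["image"][...,::-1]);print({k:np.round(s[k],4) for k in("time_s","tcp_pos","ee_rot","joints","ft_force","finger_gap")})
E
python3 snap.py w1
```

```text
{'time_s': np.float64(2.4833), 'tcp_pos': array([ 0.5012, -0.1219,  0.2719]), 'ee_rot': array([-3.1413e+00,  6.0000e-04, -3.6400e-02]), 'joints': array([ 0.4411,  0.2967, -0.3603,  2.0216,  0.1377,  0.8467, -0.0328]), 'ft_force': array([ 1.0491, -0.1686, -0.7072]), 'finger_gap': np.float64(0.0853)}
```

View pics/w1.png

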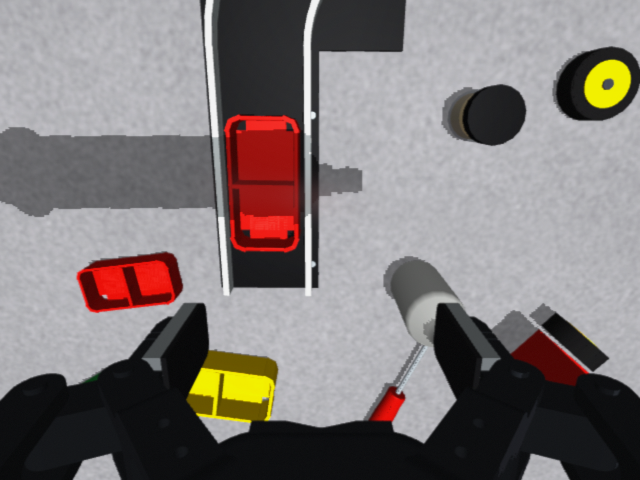

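The wrist view shows the carrier at (263,183), the rails' open ends at (227,293) and (308,294), the near jar's lid at (494,115), and the bottle at (430,310).

Run:
```python
from h import *
r,s=pickle.load(open("w1.pkl","rb"))
im=r["image"].astype(int)
print("rail ends",[onz(r,p,.026,s)[:2].round(4) for p in((227,293),(308,294))])
# rail lines white
m=(im.min(2)>215)
for v in(60,120,200,270):
    u=np.where(m[v,190:330])[0]+190;print(v,u.min(),u.max(),[onz(r,(x,v),.026,s)[:2].round(4) for x in(u[u<265].mean(),u[u>265].mean())])
hsv=cv2.cvtColor(r["image"],cv2.COLOR_RGB2HSV)
red=((hsv[...,1]>150)&(hsv[...,2]>60)&((hsv[...,0]<8)|(hsv[...,0]>172))).astype(np.uint8)
n,l,st,c=cv2.connectedComponentsWithStats(red);i=l[182,262]if l[182,262] else l[116,262]
print(st[i]);ct=cv2.findContours((l==i).astype(np.uint8),0,1)[0][0]
P=np.array([onz(r,q[0],.041,s)[:2] for q in ct]).astype(np.float32)
rc=cv2.minAreaRect(P*1000);print("carrier",rc)
dk=(im.max(2)<45).astype(np.uint8);n,l,st,c=cv2.connectedComponentsWithStats(dk)
i=l[115,494];print(st[i],c[i]);ct=cv2.findContours((l==i).astype(np.uint8),0,1)[0][0]
P=np.array([onz(r,q[0],.06,s)[:2] for q in ct]).astype(np.float32);print("jarA",cv2.minEnclosingCircle(P*1000))
```

```text
rail ends [array([ 0.3939, -0.2256]), array([ 0.4829, -0.2301])]
60 207 309 [array([0.4028, 0.0097]), array([0.4925, 0.0064])]
120 211 309 [array([ 0.4003, -0.0434]), array([ 0.4905, -0.0467])]Traceback (most recent call last):
  File "<stdin>", line 8, in <module>
    return umr_minimum(a, axis, None, out, keepdims, initial, where)
ValueError: zero-size array to reduction operation minimum which has no identity
```

Run:
```python
from h import *
r,s=pickle.load(open("w1.pkl","rb"))
im=r["image"].astype(int)
hsv=cv2.cvtColor(r["image"],cv2.COLOR_RGB2HSV)
red=((hsv[...,1]>150)&(hsv[...,2]>60)&((hsv[...,0]<8)|(hsv[...,0]>172))).astype(np.uint8)
n,l,st,c=cv2.connectedComponentsWithStats(red);i=l[116,262] or l[140,262]
print(st[i]);ct=cv2.findContours((l==i).astype(np.uint8),0,1)[0][0]
P=np.array([onz(r,q[0],.041,s)[:2] for q in ct]).astype(np.float32)
print("carrier",cv2.minAreaRect(P*1000))
dk=(im.max(2)<45).astype(np.uint8);n,l,st,c=cv2.connectedComponentsWithStats(dk)
i=l[115,494];print(st[i],c[i]);ct=cv2.findContours((l==i).astype(np.uint8),0,1)[0][0]
P=np.array([onz(r,q[0],.06,s)[:2] for q in ct]).astype(np.float32);print("jarA",cv2.minEnclosingCircle(P*1000))
o=cv2.resize(r["image"][90:280,190:340,::-1],None,fx=3,fy=3,interpolation=2);cv2.imwrite("pics/c3.png",o)
# track from entry
y=np.radians(-2.15);R=np.array([[np.cos(y),-np.sin(y)],[np.sin(y),np.cos(y)]])
mid=np.array([(.3939+.4829)/2,-.2279]);t=mid-R@[-.137,-.25];print("track o",t,"stop",t+R@[.145,.137],"bendin",t+R@[-.137,0])
```

```text
[ 224  114   77  139 9487]
carrier ((445.720947265625, -107.54010009765625), (134.7478790283203, 71.0500717163086), 87.0068130493164)
[ 463   85   62   60 2892] [493.57365145 114.60892116]
jarA ((655.2791137695312, -48.78507995605469), 26.919788360595703)
track o [0.5846825  0.01678435] stop [0.73472009 0.14824812] bendin [0.44777894 0.02192401]
```

View pics/c3.png

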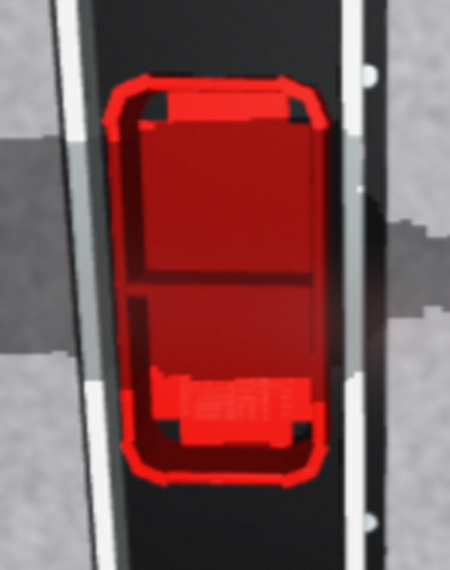

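drive_tool:
  deltas:
    - [-1,3.03,-1.58,0,0]
    - [-1,3.03,-1.58,0,0]
    - [-1,3.03,-1.58,0,0]
    - [-1,3.03,-1.58,0,0]
    - [-1,3.03,-1.58,0,0]
    - [-1,0,0,3.5,0]
    - [-1,0,0,3.5,0]
    - [-1,0,0,3.5,0]
    - [-1,0,0,3.5,0]
    - [-1,0,0,0,0]
    - [-1,0,0,0,0]

```text
time_s: 3.45
tcp_pos: [0.6543, -0.0487, 0.1303]
ee_rot: [3.141, 0.005, -0.04]
ft_force: [-0.2, -0.0, 1.1]
finger_gap: 0.0855
```

```bash
python3 snap.py w2
```

```text
{'time_s': np.float64(3.45), 'tcp_pos': array([ 0.6543, -0.0487,  0.1303]), 'ee_rot': array([ 3.1412,  0.005 , -0.0399]), 'joints': array([ 0.2104,  0.6405, -0.302 ,  1.8288,  0.2736,  0.7181, -0.2834]), 'ft_force': array([-0.1928, -0.034 ,  1.0683]), 'finger_gap': np.float64(0.0855)}
```

View pics/w2.png

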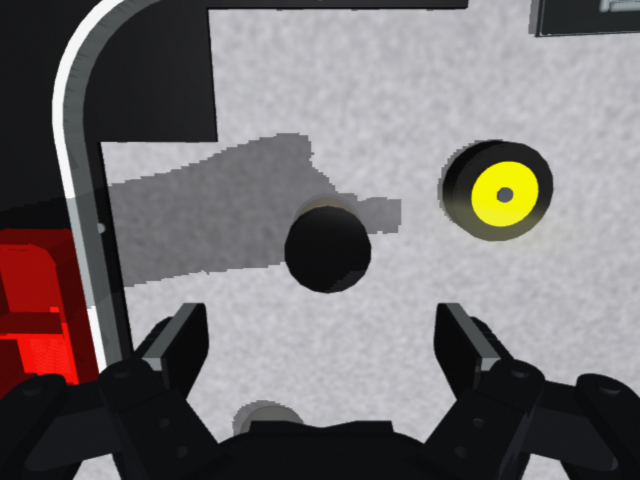

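Run:
```python
from h import *
r,s=pickle.load(open("w2.pkl","rb"))
im=r["image"].astype(int);dk=(im.max(2)<70).astype(np.uint8);n,l,st,c=cv2.connectedComponentsWithStats(dk)
i=l[249,328];print(st[i]);ct=cv2.findContours((l==i).astype(np.uint8),0,1)[0][0]
P=np.array([onz(r,q[0],.06,s)[:2] for q in ct]).astype(np.float32);c=cv2.minEnclosingCircle(P*1000);print(c,np.array(c[0])-s["tcp_pos"][:2]*1000)
```

```text
[ 284  206   87   87 5895]
((657.8206176757812, -47.36027145385742), 26.644441604614258) [3.47729003 1.34894586]
```

The lid at (328,249) puts the jar about 3 mm in +x and 1 mm in +y of the TCP. I'll correct for that, descend and grip.

drive_tool:
  deltas:
    - [-1,0.3,-0.12,2.5,0]
    - [-1,0,0,2.5,0]
    - [-1,0,0,2.5,0]
    - [-1,0,0,1.5,0]
    - [-1,0,0,0.5,0]
    - [-1,0,0,0,0]
    - [0.5,0,0,0,0]
    - [0.5,0,0,0,0]
    - [0.5,0,0,0,0]
    - [0.5,0,0,0,0]
    - [0.5,0,0,0,0]
    - [0.5,0,0,0,0]
    - [0.5,0,0,0,0]
    - [0.5,0,0,0,0]
  force: 35

```text
time_s: 4.67
tcp_pos: [0.6601, -0.0476, 0.039]
ee_rot: [3.141, -0.002, -0.039]
ft_force: [-0.6, -0.5, 5.4]
finger_gap: 0.0489
```

drive_tool:
  deltas:
    - [0.5,0,0,-1.5,0]
    - [0.5,0,0,-3,0]
    - [0.5,0,0,-3,0]
    - [0.5,0,0,-2.5,0]
    - [0.5,-3.02,0.52,0,0]
    - [0.5,-3.02,0.52,0,0]
    - [0.5,-3.02,0.52,0,0]
    - [0.5,-3.02,0.52,0,0]
    - [0.5,-3.02,0.52,0,0]
    - [0.5,-3.02,0.52,0,0]
    - [0.5,-3.02,0.52,0,0]
    - [0.5,0,0,0,0]
    - [0.5,0,0,0,0]

```text
time_s: 5.75
tcp_pos: [0.4441, -0.0764, 0.1379]
ee_rot: [3.141, 0.001, -0.039]
ft_force: [0.5, -0.8, -1.4]
finger_gap: 0.0488
```

```bash
python3 snap.py w3
python3 - <<'E'
from station import env
from h import *
for n in("side","scene"):
    r=env.snapshot(n);p=proj(r,[.447,-.09,.07]).astype(int);print(n,p)
    a=r["image"][max(0,p[1]-80):p[1]+80,p[0]-100:p[0]+100,::-1];cv2.imwrite(f"pics/{n}3.png",cv2.resize(a,None,fx=3,fy=3,interpolation=2))
E
```

```text
{'time_s': np.float64(5.75), 'tcp_pos': array([ 0.4441, -0.0764,  0.1379]), 'ee_rot': array([ 3.1406e+00,  1.0000e-03, -3.9100e-02]), 'joints': array([ 0.3165,  0.4251, -0.3163,  2.2765,  0.2857,  0.4765, -0.2678]), 'ft_force': array([ 0.526 , -0.814 , -1.4196]), 'finger_gap': np.float64(0.0488)}
side [339 208]
scene [265 231]
```

View pics/w3.png

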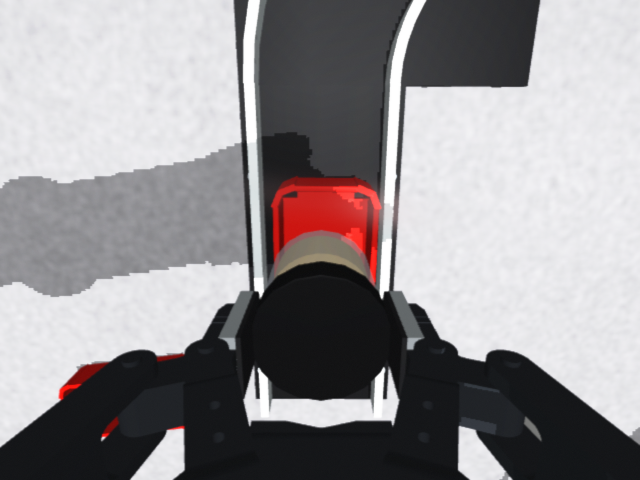

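View pics/side3.png

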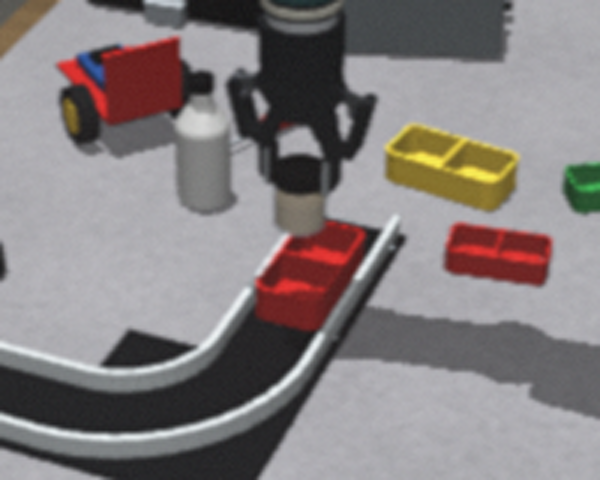

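Run:
```python
from h import *
r,s=pickle.load(open("w3.pkl","rb"))
f=onz(r,(327,179.5),.041,s);L=onz(r,(273,205),.041,s);R=onz(r,(380,205),.041,s)
print("front",f,"L",L,"R",R,"rails",[onz(r,(u,205),.026,s)[:2].round(4) for u in(254,391)])
cc=np.array([(L[0]+R[0])/2,f[1]])+.034*np.array([-.04,-1]);print("cell",cc)
im=r["image"].astype(int)
for v in(300,330,360):print(v)
print("lid",onz(r,(320.5,330),.1589,s),s["tcp_pos"])
```

```text
front [ 0.44917856 -0.03767639  0.041     ] L [ 0.41441956 -0.05247924  0.041     ] R [ 0.48217899 -0.05514573  0.041     ] rails [array([ 0.3996, -0.0551]), array([ 0.4918, -0.0587])]
cell [ 0.44693928 -0.07167639]
300
330
360
lid [ 0.44382778 -0.07378361  0.1589    ] [ 0.44408566 -0.07643539  0.13788751]
```

drive_tool:
  deltas:
    - [0.5,0.3,-0.05,2,0]
    - [0.5,0,0,2,0]
    - [0.5,0,0,1.5,0]
    - [0.5,0,0,1,0]
    - [0.5,0,0,0.6,0]
    - [0.5,0,0,0.6,0]
    - [0.5,0,0,0.4,0]
    - [0.5,0,0,0,0]
    - [0.5,0,0,0,0]

```text
time_s: 6.65
tcp_pos: [0.4499, -0.0754, 0.0563]
ee_rot: [3.142, -0.001, -0.038]
ft_force: [0.1, 0.4, -1.7]
finger_gap: 0.0485
```

```bash
python3 snap.py w4
python3 - <<'E'
from station import env
from h import *
for n in("side",):
    r=env.snapshot(n);p=proj(r,[.447,-.09,.07]).astype(int)
    a=r["image"][max(0,p[1]-80):p[1]+80,p[0]-100:p[0]+100,::-1];cv2.imwrite(f"pics/{n}4.png",cv2.resize(a,None,fx=3,fy=3,interpolation=2))
E
```

```text
{'time_s': np.float64(6.65), 'tcp_pos': array([ 0.4499, -0.0754,  0.0563]), 'ee_rot': array([ 3.1416e+00, -5.0000e-04, -3.8100e-02]), 'joints': array([ 0.2083,  0.5842, -0.1879,  2.3124,  0.393 ,  0.2725, -0.3669]), 'ft_force': array([ 0.1438,  0.4453, -1.6713]), 'finger_gap': np.float64(0.0485)}
```

View pics/w4.png

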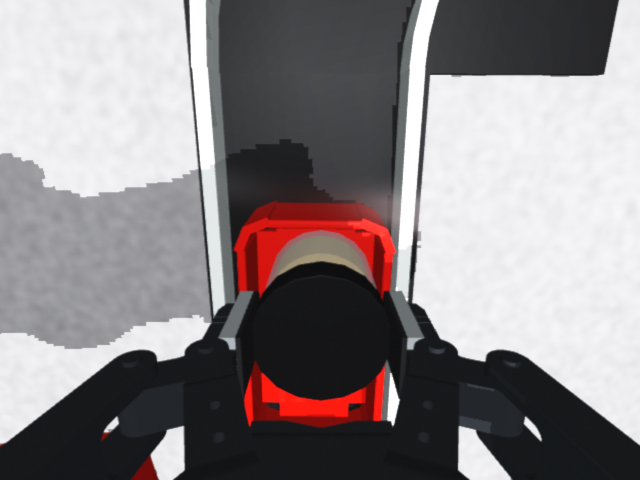

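View pics/side4.png

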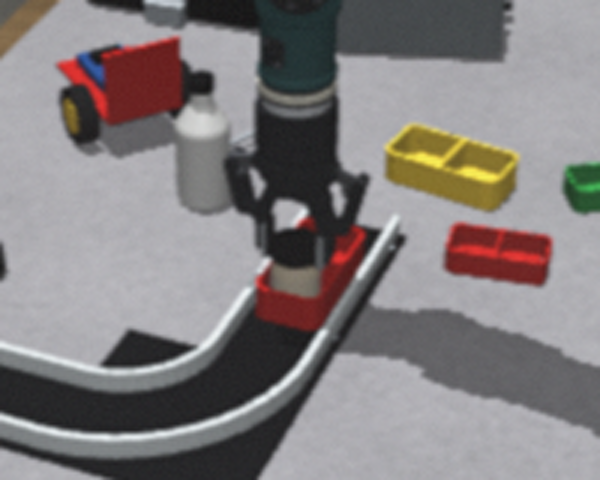

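No contact force, and the jar is inside the front cell. I'll shift it slightly left, lower the last 7 mm and release.

drive_tool:
  deltas:
    - [0.5,-0.2,0,0.35,0]
    - [0.5,0,0,0.3,0]
    - [0.5,0,0,0,0]
    - [0.2,0,0,0,0]
    - [0,0,0,0,0]
    - [-0.5,0,0,0,0]
    - [-1,0,0,0,0]
    - [-1,0,0,0,0]
    - [-1,0,0,0,0]
    - [-1,0,0,0,0]
    - [-1,0,0,-2,0]
    - [-1,0,0,-3,0]
    - [-1,0,0,-4,0]
    - [-1,0,0,-4,0]

```text
time_s: 7.92
tcp_pos: [0.4462, -0.0752, 0.1805]
ee_rot: [-3.141, 0.003, -0.038]
ft_force: [1.7, -1.0, 0.1]
finger_gap: 0.0858
```

```bash
python3 snap.py w5
```

```text
{'time_s': np.float64(7.9167), 'tcp_pos': array([ 0.4462, -0.0752,  0.1805]), 'ee_rot': array([-3.141e+00,  2.900e-03, -3.780e-02]), 'joints': array([ 0.3738,  0.3559, -0.3828,  2.2359,  0.2352,  0.5894, -0.2219]), 'ft_force': array([ 1.7188, -1.0418,  0.1233]), 'finger_gap': np.float64(0.0858)}
```

View pics/w5.png

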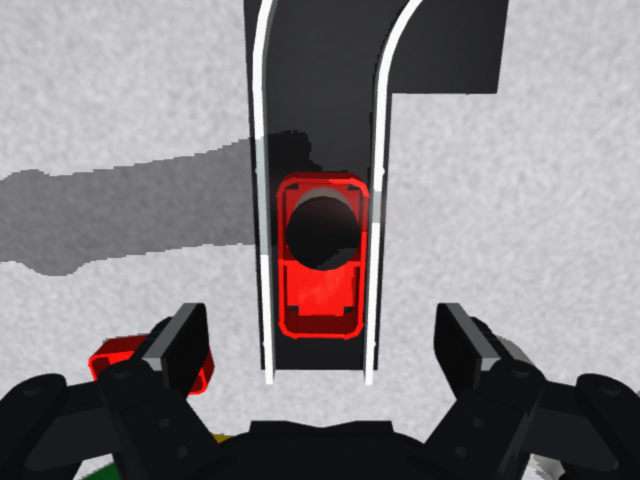

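The jar stands upright in the front cell, lid at (322,232). Next is jar B.

drive_tool:
  deltas:
    - [-1,0.53,-3.89,-0.2,0]
    - [-1,0.53,-3.89,-0.2,0]
    - [-1,0.53,-3.89,-0.2,0]
    - [-1,0.53,-3.89,0,0]
    - [-1,0.53,-3.89,0,0]
    - [-1,0.53,-3.89,0,0]
    - [-1,0.53,-3.89,0,0]
    - [-1,0.53,-3.89,0,0]
    - [-1,0.53,-3.89,0,0]
    - [-1,0.53,-3.89,0,0]
    - [-1,0.53,-3.89,0,0]
    - [-1,0,0,0,0]
    - [-1,0,0,0,0]

```text
time_s: 9.05
tcp_pos: [0.5211, 0.3535, 0.1855]
ee_rot: [-3.14, 0.0, -0.033]
ft_force: [-0.1, -1.4, 0.3]
finger_gap: 0.0852
```

```bash
python3 snap.py w6;python3 - <<'E'
from h import *
r,s=pickle.load(open("w6.pkl","rb"));p=proj(r,[.526,.382,.06],s);print(p)
im=r["image"].astype(int);dk=(im.max(2)<70).astype(np.uint8);n,l,st,c=cv2.connectedComponentsWithStats(dk)
i=l[int(p[1]),int(p[0])];print(st[i]);ct=cv2.findContours((l==i).astype(np.uint8),0,1)[0][0]
P=np.array([onz(r,q[0],.06,s)[:2] for q in ct]).astype(np.float32);c=cv2.minEnclosingCircle(P*1000);print(c,np.array(c[0])-s["tcp_pos"][:2]*1000)
E
```

```text
{'time_s': np.float64(9.05), 'tcp_pos': array([0.5211, 0.3535, 0.1855]), 'ee_rot': array([-3.1396e+00,  3.0000e-04, -3.3400e-02]), 'joints': array([-0.3965,  0.5494, -0.3858,  1.8573,  0.2788,  0.7868, -0.9626]), 'ft_force': array([-0.1071, -1.4479,  0.286 ]), 'finger_gap': np.float64(0.0852)}
[326.68715283 188.74055198]
[ 288  145   74   75 4207]
((524.4874267578125, 386.07366943359375), 26.123920440673828) [ 3.36759457 32.54894454]
```

View pics/w6.png

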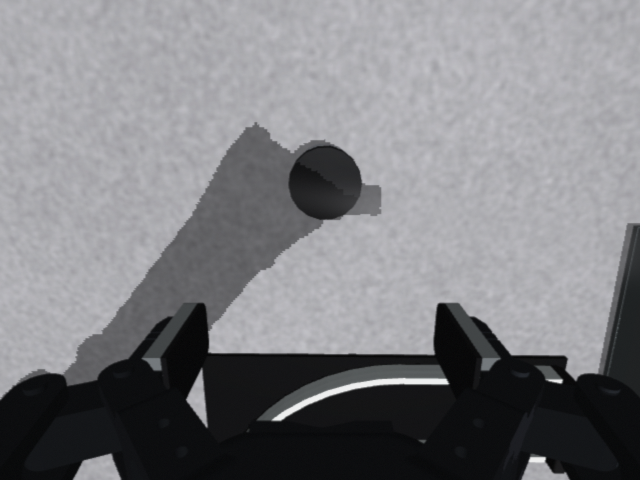

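drive_tool:
  deltas:
    - [-1,0.13,-1.58,2,0]
    - [-1,0.1,-1.58,2.5,0]
    - [-1,0,0,2.5,0]
    - [-1,0,0,1,0]
    - [-1,0,0,0,0]
    - [-1,0,0,0,0]

```text
time_s: 9.6
tcp_pos: [0.5257, 0.379, 0.1053]
ee_rot: [3.139, 0.001, -0.04]
ft_force: [0.3, -0.7, 0.8]
finger_gap: 0.0852
```

```bash
python3 snap.py w7;python3 - <<'E'
from h import *
r,s=pickle.load(open("w7.pkl","rb"));p=proj(r,[.525,.385,.06],s);print(p)
im=r["image"].astype(int);dk=(im.max(2)<70).astype(np.uint8);n,l,st,c=cv2.connectedComponentsWithStats(dk)
i=l[int(p[1]),int(p[0])];print(st[i]);ct=cv2.findContours((l==i).astype(np.uint8),0,1)[0][0]
P=np.array([onz(r,q[0],.06,s)[:2] for q in ct]).astype(np.float32);c=cv2.minEnclosingCircle(P*1000);print(c,np.array(c[0])-s["tcp_pos"][:2]*1000)
E
```

```text
{'time_s': np.float64(9.6), 'tcp_pos': array([0.5257, 0.379 , 0.1053]), 'ee_rot': array([ 3.1392e+00,  8.0000e-04, -4.0300e-02]), 'joints': array([-0.4663,  0.669 , -0.3356,  1.8606,  0.337 ,  0.67  , -1.0422]), 'ft_force': array([ 0.3338, -0.7348,  0.76  ]), 'finger_gap': np.float64(0.0852)}
[319.45802033 257.68088433]
[ 270  204   98   98 7586]
((524.3811645507812, 386.8922424316406), 26.861595153808594) [-1.34151821  7.8465832 ]
```

drive_tool:
  deltas:
    - [-1,-0.1,-0.68,2,0]
    - [-1,0,0,2,0]
    - [-1,0,0,1.6,0]
    - [-1,0,0,1.1,0]
    - [-1,0,0,0,0]
    - [-1,0,0,0,0]
    - [0.5,0,0,0,0]
    - [0.5,0,0,0,0]
    - [0.5,0,0,0,0]
    - [0.5,0,0,0,0]
    - [0.5,0,0,0,0]
    - [0.5,0,0,0,0]
    - [0.5,0,0,0,0]
    - [0.5,0,0,0,0]
  force: 35

```text
time_s: 10.82
tcp_pos: [0.5254, 0.3887, 0.04]
ee_rot: [-3.141, -0.001, -0.038]
ft_force: [-1.2, -0.6, 5.4]
finger_gap: 0.0489
```

drive_tool:
  deltas:
    - [0.5,0,0,-1.5,0]
    - [0.5,0,0,-3.5,0]
    - [0.5,0,0,-3.5,0]
    - [0.5,0,0,-2.5,0]
    - [0.5,-0.44,3.77,0,0]
    - [0.5,-0.44,3.77,0,0]
    - [0.5,-0.44,3.77,0,0]
    - [0.5,-0.44,3.77,0,0]
    - [0.5,-0.44,3.77,0,0]
    - [0.5,-0.44,3.77,0,0]
    - [0.5,-0.44,3.77,0,0]
    - [0.5,-0.44,3.77,0,0]
    - [0.5,-0.44,3.77,0,0]
    - [0.5,-0.44,3.77,0,0]
    - [0.5,-0.44,3.77,0,0]
    - [0.5,-0.44,3.77,0,0]
    - [0.5,-0.44,3.77,0,0]
    - [0.5,-0.44,3.77,0,0]
    - [0.5,0,0,0,0]
    - [0.5,0,0,0,0]

```text
time_s: 12.48
tcp_pos: [0.4421, -0.1399, 0.149]
ee_rot: [3.14, 0.0, -0.045]
ft_force: [0.4, 1.2, -0.7]
finger_gap: 0.0491
```

```bash
python3 snap.py w8
```

```text
{'time_s': np.float64(12.4833), 'tcp_pos': array([ 0.4421, -0.1399,  0.149 ]), 'ee_rot': array([ 3.1404e+00,  1.0000e-04, -4.5300e-02]), 'joints': array([ 0.5157,  0.425 , -0.3943,  2.2398,  0.322 ,  0.5286, -0.1724]), 'ft_force': array([ 0.3541,  1.2472, -0.6944]), 'finger_gap': np.float64(0.0491)}
```

View pics/w8.png

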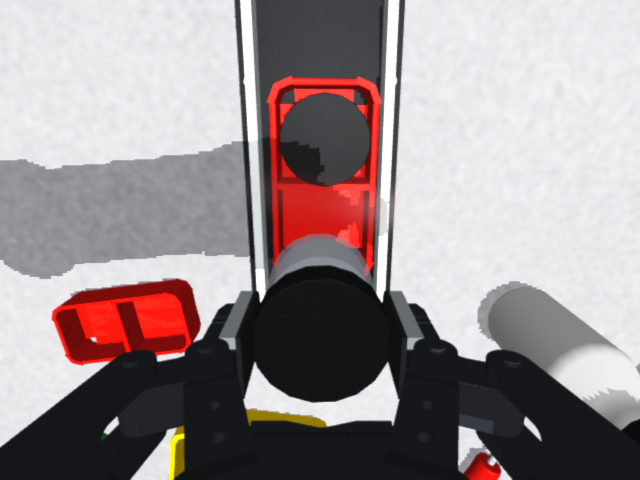

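Run:
```python
from h import *
r,s=pickle.load(open("w8.pkl","rb"))
g=lambda p,z:onz(r,p,z,s)[:2].round(4)
print("front",g((326,79),.041),"divider top",g((324,181),.041),g((324,181),.036),"L/R@220",g((273,220),.041),g((375,220),.041),"L/R@110",g((269,110),.041),g((379,110),.041))
print("lid held",g((320.5,334),.169),"jarA lid",g((325,139),.070))
```

```text
front [ 0.4495 -0.0421] divider top [ 0.4457 -0.1037] [ 0.4457 -0.1045] L/R@220 [ 0.4104 -0.1283] [ 0.4787 -0.1315] L/R@110 [ 0.4136 -0.0583] [ 0.4815 -0.0614]
lid held [ 0.4418 -0.1395] jarA lid [ 0.4472 -0.0759]
```

drive_tool:
  deltas:
    - [0.5,0.1,0,2,0]
    - [0.5,0,0,2,0]
    - [0.5,0,0,1.5,0]
    - [0.5,0,0,1,0]
    - [0.5,0,0,1,0]
    - [0.5,0,0,0.8,0]
    - [0.5,0,0,0.6,0]
    - [0.5,0,0,0,0]
    - [0.5,0,0,0,0]

```text
time_s: 13.28
tcp_pos: [0.4443, -0.1364, 0.0596]
ee_rot: [-3.142, 0.0, -0.037]
ft_force: [-0.1, -1.2, -2.0]
finger_gap: 0.0487
```

```bash
python3 snap.py w9
python3 - <<'E'
from station import env
from h import *
for n in("side",):
    r=env.snapshot(n);p=proj(r,[.447,-.09,.07]).astype(int)
    a=r["image"][max(0,p[1]-80):p[1]+80,p[0]-100:p[0]+100,::-1];cv2.imwrite(f"pics/{n}9.png",cv2.resize(a,None,fx=3,fy=3,interpolation=2))
E
```

```text
{'time_s': np.float64(13.2833), 'tcp_pos': array([ 0.4443, -0.1364,  0.0596]), 'ee_rot': array([-3.1415e+00,  1.0000e-04, -3.7300e-02]), 'joints': array([ 0.3861,  0.5863, -0.247 ,  2.2905,  0.46  ,  0.3095, -0.2992]), 'ft_force': array([-0.0893, -1.1576, -1.9658]), 'finger_gap': np.float64(0.0487)}
```

View pics/w9.png

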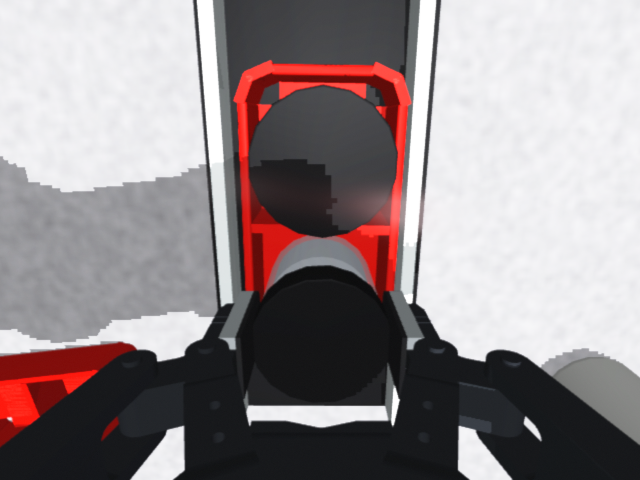

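View pics/side9.png

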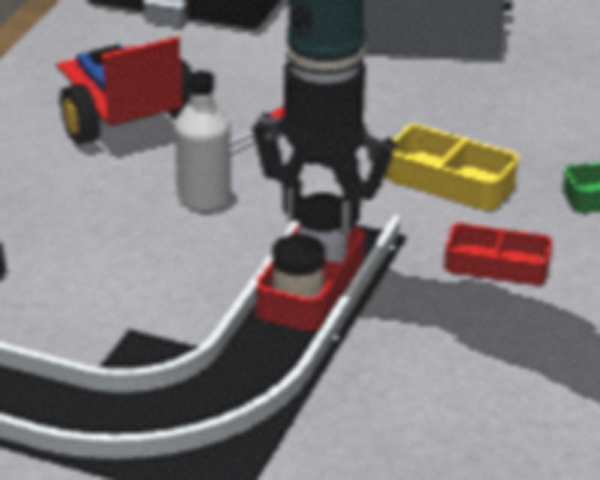

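drive_tool:
  deltas:
    - [0.5,0,0.15,0.4,0]
    - [0.5,0,0,0.3,0]
    - [0.5,0,0,0.2,0]
    - [0.5,0,0,0,0]
    - [0.2,0,0,0,0]
    - [0,0,0,0,0]
    - [-0.5,0,0,0,0]
    - [-1,0,0,0,0]
    - [-1,0,0,0,0]
    - [-1,0,0,0,0]
    - [-1,0,0,0,0]
    - [-1,0,0,-2,0]
    - [-1,0,0,-3,0]
    - [-1,0,0,-4,0]
    - [-1,0,0,-4,0]
    - [-1,0,0,-2,0]
    - [-1,0,0,0,0]

```text
time_s: 14.8
tcp_pos: [0.4471, -0.1389, 0.205]
ee_rot: [3.139, -0.009, -0.039]
ft_force: [1.0, -0.1, 0.6]
finger_gap: 0.0854
```

```bash
python3 snap.py w10
```

```text
{'time_s': np.float64(14.8), 'tcp_pos': array([ 0.4471, -0.1389,  0.205 ]), 'ee_rot': array([ 3.139 , -0.0094, -0.0388]), 'joints': array([ 0.5848,  0.3386, -0.4733,  2.1874,  0.2536,  0.6563, -0.1049]), 'ft_force': array([ 0.9764, -0.1428,  0.64  ]), 'finger_gap': np.float64(0.0854)}
```

View pics/w10.png

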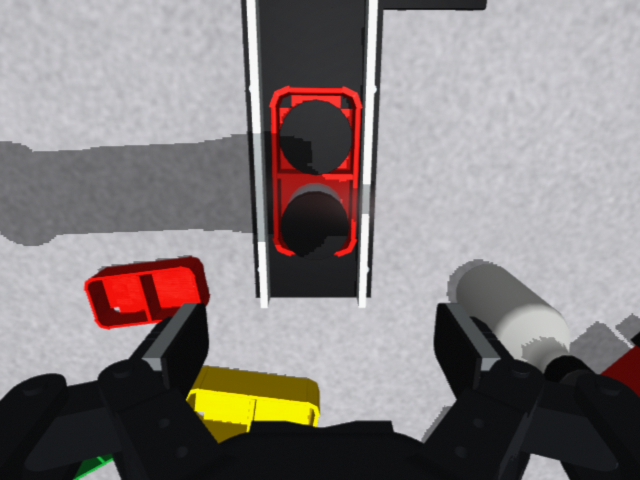

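Both jars stand in their cells, lids at (315,136) and (315,221). Next I close the fingers, go behind the rear wall, and plan the push path.

drive_tool:
  deltas:
    - [1,-0.15,2.0,0,0]
    - [1,-0.15,2.0,0,0]
    - [1,-0.1,2.0,0,0]
    - [1,0,1.5,0,0]
    - [1,0,0,0,0]
    - [1,0,0,0,0]
    - [1,0,0,3,0]
    - [1,0,0,3,0]
    - [1,0,0,3,0]
    - [1,0,0,1,0]
    - [1,0,0,0,0]
    - [1,0,0,0,0]

```text
time_s: 15.85
tcp_pos: [0.4371, -0.212, 0.1004]
ee_rot: [-3.141, 0.001, -0.036]
ft_force: [-0.3, -0.5, 1.0]
finger_gap: -0.0004
```

```bash
python3 snap.py w11
cat > plan.py <<'E'
import numpy as np
from scipy.optimize import minimize
def clr(x,y):
    r=np.hypot(x,y)
    return np.where(y<0,42-abs(x+137),np.where(x>0,42-abs(y-137),42-abs(r-137)))
a=np.linspace(0,np.pi/2,5)
q=[(52+14*np.cos(t),20+14*np.sin(t)) for t in a]+[(k,34) for k in np.linspace(-52,52,21)]
O=np.array([(sx*x,sy*y) for x,y in q for sx in(1,-1) for sy in(1,-1)])
def base(s):
    L=137*np.pi/2
    if s<0:return np.array([-137,s]),np.pi/2
    if s<L:
        f=s/137;return 137*np.array([-np.cos(f),np.sin(f)]),np.pi/2-f
    return np.array([s-L,137.]),0.
def pose(s,x0):
    b,h=base(s);n=np.array([-np.sin(h),np.cos(h)])
    def f(v):
        c=b+v[0]*n;k=h+v[1]/50;R=np.array([[np.cos(k),-np.sin(k)],[np.sin(k),np.cos(k)]])
        P=O@R.T+c;g=clr(P[:,0],P[:,1]);return -g.min()+1e-3*(v@v)
    r=min((minimize(f,z,method="Nelder-Mead",options=dict(initial_simplex=np.array(z)+[[0,0],[3,0],[0,6]])) for z in([x0[0],x0[1]],[0,0])),key=lambda r:r.fun)
    v=r.x;return b+v[0]*n,h+v[1]/50,-r.fun,v
if __name__=="__main__":
    v=(0,0);rows=[]
    for s in range(-130,int(137*np.pi/2)+90,10):
        c,h,g,v=pose(s,v);rear=c-66*np.array([np.cos(h),np.sin(h)]);rows.append([s,*c,np.degrees(h),g,*rear])
    A=np.array(rows);np.save("plan.npy",A)
    print(A[::2].round(1))
E
python3 plan.py
```

```text
{'time_s': np.float64(15.85), 'tcp_pos': array([ 0.4371, -0.212 ,  0.1004]), 'ee_rot': array([-3.1407e+00,  1.2000e-03, -3.6500e-02]), 'joints': array([ 0.6153,  0.5301, -0.3399,  2.224 ,  0.4007,  0.4456, -0.0827]), 'ft_force': array([-0.3016, -0.511 ,  1.0107]), 'finger_gap': np.float64(-0.0004)}
[[-130.  -137.  -130.    90.     8.  -137.  -196. ]
 [-110.  -137.  -110.    90.     8.  -137.  -176. ]
 [ -90.  -137.   -90.    90.     8.  -137.  -156. ]
 [ -70.  -137.   -70.    90.     8.  -137.  -136. ]
 [ -50.  -137.   -50.    90.     8.  -137.  -116. ]
 [ -30.  -136.9  -30.    89.2    7.4 -137.8  -96. ]
 [ -10.  -136.   -10.    86.8    6.2 -139.6  -75.9]
 [  10.  -133.7    9.8   82.6    4.9 -142.2  -55.7]
 [  30.  -129.8   28.9   76.7    4.  -144.9  -35.4]
 [  50.  -124.    47.4   69.1    3.7 -147.5  -14.3]
 [  70.  -115.8   64.9   60.7    3.7 -148.     7.3]
 [  90.  -105.1   81.    52.4    3.7 -145.4   28.8]
 [ 110.   -92.2   95.5   44.     3.7 -139.7   49.6]
 [ 130.   -77.3  107.9   35.6    3.7 -131.    69.4]
 [ 150.   -60.8  118.    27.3    3.7 -119.5   87.7]
 [ 170.   -43.   125.6   18.9    3.7 -105.4  104.2]
 [ 190.   -24.4  130.9   11.7    4.2  -89.   117.5]
 [ 210.    -5.1  134.4    6.2    5.2  -70.7  127.3]
 [ 230.    14.8  136.3    2.4    6.5  -51.1  133.5]
 [ 250.    34.8  136.9    0.5    7.6  -31.2  136.4]
 [ 270.    54.8  137.     0.     8.   -11.2  137. ]
 [ 290.    74.8  137.     0.     8.     8.8  137. ]]
```

View pics/w11.png

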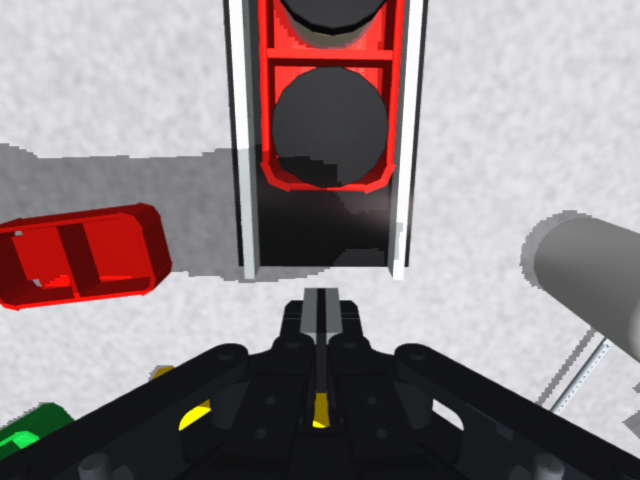

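Run:
```python
from h import *
r,s=pickle.load(open("w11.pkl","rb"))
g=lambda p,z:onz(r,p,z,s)[:2].round(4)
print("rear",g((328,189),.041),"L/R",g((266,150),.041),g((395,150),.041),"rails ends",g((250,278),.026),g((398,279),.026),"jarB",g((329,127),.07))
```

```text
rear [ 0.4421 -0.1726] L/R [ 0.4109 -0.1513] [ 0.4771 -0.1537] rails ends [ 0.3932 -0.2279] [ 0.4831 -0.2319] jarB [ 0.443  -0.1407]
```

drive_tool:
  deltas:
    - [1,0.3,0,2,0]
    - [1,0,0,2,0]
    - [1,0,0,2,0]
    - [1,0,0,1.2,0]
    - [1,0,0,0.6,0]
    - [1,0,0,0,0]
    - [1,0,0,0,0]

```text
time_s: 16.48
tcp_pos: [0.441, -0.2135, 0.0236]
ee_rot: [3.141, -0.002, -0.038]
ft_force: [-0.1, 0.0, 0.3]
finger_gap: 0.0001
```

drive_tool:
  deltas:
    - [1,0,-0.6,0.1,0]
    - [1,0,-0.6,0,0]
    - [1,0,-0.6,0,0]
    - [1,0,-0.5,0,0]
    - [1,0,-0.4,0,0]
    - [1,0,-0.4,0,0]
    - [1,0,-0.4,0,0]
    - [1,0,0,0,0]

```text
time_s: 17.15
tcp_pos: [0.4417, -0.1773, 0.0216]
ee_rot: [-3.141, -0.0, -0.037]
ft_force: [-0.2, -0.4, -1.2]
finger_gap: -0.0001
```

```bash
python3 snap.py w12
```

```text
{'time_s': np.float64(17.15), 'tcp_pos': array([ 0.4417, -0.1773,  0.0216]), 'ee_rot': array([-3.1413e+00, -2.0000e-04, -3.7000e-02]), 'joints': array([ 0.418 ,  0.6657, -0.1763,  2.2783,  0.4898,  0.2316, -0.2369]), 'ft_force': array([-0.2295, -0.3814, -1.2325]), 'finger_gap': np.float64(-0.0001)}
```

View pics/w12.png

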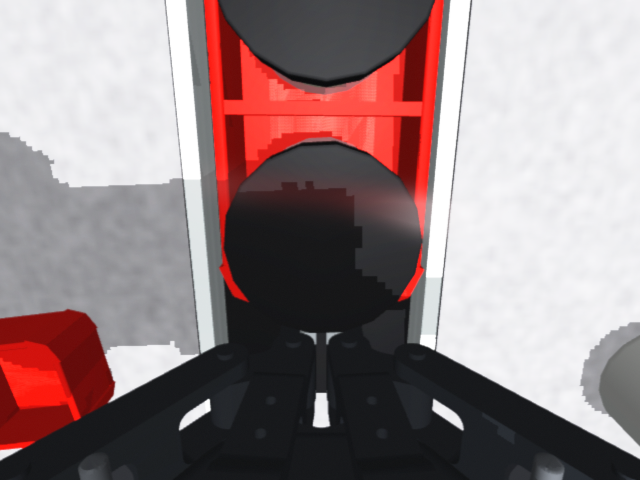

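Run:
```python
from h import *
r,s=pickle.load(open("w12.pkl","rb"))
g=lambda p,z:onz(r,p,z,s)[:2].round(4)
print("divider front/back top edges",g((322,101),.041),g((322,116),.041),"L/R",g((215,120),.041),g((433,120),.041))
A=np.load("plan.npy");y=np.radians(-2.15);R=np.array([[np.cos(y),-np.sin(y)],[np.sin(y),np.cos(y)]]);t=np.array([.5847,.0168])
# continuous TCP path, contact half-depth .011
h=np.radians(A[:,3]);u=np.c_[np.cos(h),np.sin(h)];rear=A[:,5:7]/1000
T=(rear-.011*u)@R.T+t;yaw=A[:,3]-90-2.15
np.save("tcp.npy",np.c_[A[:,0],T,yaw]);print(np.c_[A[:,0],T*1000,yaw][::3].round(1))
print("end: front at stop, tcp",R@np.array([.145-.132-.011,.137])+t)
```

```text
divider front/back top edges [ 0.4447 -0.0977] [ 0.4446 -0.102 ] L/R [ 0.4117 -0.1019] [ 0.4786 -0.1044]
[[-130.   440.  -184.9   -2.2]
 [-100.   441.2 -154.9   -2.2]
 [ -70.   442.3 -125.    -2.2]
 [ -40.   443.1  -95.    -2.4]
 [ -10.   441.3  -64.8   -5.3]
 [  20.   437.1  -34.1  -12.3]
 [  50.   432.4   -2.1  -23.1]
 [  80.   432.    31.5  -35.6]
 [ 110.   438.8   64.3  -48.2]
 [ 140.   452.6   94.8  -60.7]
 [ 170.   472.7  121.7  -73.2]
 [ 200.   498.4  141.3  -83.4]
 [ 230.   527.6  152.1  -89.7]
 [ 260.   557.7  154.8  -92.1]
 [ 290.   587.6  153.8  -92.2]]
end: front at stop, tcp [0.59183825 0.15362853]
```

```bash
cat > rows.py <<'E'
import sys,json
from station import env
from h import *
from scipy.interpolate import interp1d
n,step,zt=int(sys.argv[1]),float(sys.argv[2]),float(sys.argv[3])
off=float(sys.argv[4]) if len(sys.argv)>4 else 0.
B=np.load("tcp.npy");f=interp1d(B[:,0],B[:,1:],axis=0,fill_value="extrapolate")
s=env.sense();p=s["tcp_pos"].copy();yaw=s["ee_rot"][2]
ss=np.linspace(-135,300,4351);q=f(ss);u=q[:,2]
hd=np.c_[-np.sin(np.radians(u)),np.cos(np.radians(u))]
al=((q[:,:2]-p[:2])*hd).sum(1);d=np.linalg.norm(q[:,:2]-p[:2],axis=1);i=d.argmin();s0=ss[i]
print("s",s0,"dist mm",d[i]*1000,"yaw",np.degrees(yaw),"path",u[i],"z",p[2],"F",s["ft_force"].round(1),"t",s["time_s"],"j",s["joints"].round(2))
rows=[]
for k in range(1,n+1):
    t=f(s0+step*k);h=np.radians(t[2]);tgt=t[:2]+off*np.array([np.cos(h),np.sin(h)])
    w=min(1,k/4);
    if k<4: tgt=tgt+(1-k/4)*((p0:=s["tcp_pos"][:2])-q[i,:2])
    D=tgt-p[:2];dx=np.cos(yaw)*D[0]+np.sin(yaw)*D[1];dy=np.sin(yaw)*D[0]-np.cos(yaw)*D[1]
    dz=np.clip((p[2]-zt)*100,-.1,.1)
    sp=np.clip(-(t[2]-np.degrees(yaw)),-5,5)
    r=[1,round(dx*100,2),round(dy*100,2),round(dz,2),round(sp,1)];rows.append(r)
    p[0]+=(np.cos(yaw)*r[1]+np.sin(yaw)*r[2])/100;p[1]+=(np.sin(yaw)*r[1]-np.cos(yaw)*r[2])/100;p[2]-=r[3]/100;yaw-=np.radians(r[4])
print(json.dumps(rows));print("end",s0+step*n,p.round(4),np.degrees(yaw))
E
python3 rows.py 18 6 .020
```

```text
s -122.6 dist mm 1.1882283316994466 yaw -2.1351921021638596 path -2.15 z 0.021567851970787373 F [-1.2  0.1  0.5] t 17.2 j [ 0.42  0.67 -0.18  2.28  0.49  0.23 -0.24]
[[1, -0.03, -0.6, 0.1, 0.0], [1, -0.03, -0.6, 0.06, 0.0], [1, -0.03, -0.6, -0.0, 0.0], [1, -0.03, -0.6, -0.0, 0.0], [1, 0.0, -0.6, -0.0, 0.0], [1, 0.0, -0.6, -0.0, 0.0], [1, 0.0, -0.6, -0.0, 0.0], [1, 0.0, -0.6, -0.0, 0.0], [1, 0.0, -0.6, -0.0, 0.0], [1, 0.0, -0.6, -0.0, 0.0], [1, 0.0, -0.6, -0.0, 0.0], [1, 0.0, -0.6, -0.0, 0.0], [1, -0.01, -0.6, -0.0, 0.1], [1, -0.03, -0.6, -0.0, 0.2], [1, -0.04, -0.6, -0.0, 0.4], [1, -0.06, -0.6, -0.0, 0.5], [1, -0.07, -0.61, -0.0, 0.5], [1, -0.09, -0.6, -0.0, 0.8]]
end -14.599999999999994 [ 0.4417 -0.0694  0.02  ] -4.63519210216386
```

drive_tool:
  deltas:
    - [1,-0.03,-0.5,0.1,0]
    - [1,-0.03,-0.6,0,0]
    - [1,-0.03,-0.6,0,0]
    - [1,-0.03,-0.6,0,0]
    - [1,0,-0.6,0,0]
    - [1,0,-0.6,0,0]
    - [1,0,-0.6,0,0]
    - [1,0,-0.6,0,0]
    - [1,0,-0.6,0,0]
    - [1,0,-0.6,0,0]
    - [1,0,-0.6,0,0]
    - [1,0,-0.6,0,0]
    - [1,0,0,0,0]

```text
time_s: 18.28
tcp_pos: [0.4433, -0.1053, 0.0206]
ee_rot: [-3.14, -0.0, -0.036]
ft_force: [0.2, 0.1, 0.5]
finger_gap: 0.0
```

```bash
python3 rows.py 14 6 .022; python3 snap.py w13
```

```text
s -50.39999999999999 dist mm 0.2586457394618823 yaw -2.0436859585501415 path -2.156142048872775 z 0.020619281413399793 F [0.2 0.1 0.5] t 18.2833 j [ 0.23  0.66 -0.13  2.32  0.45  0.18 -0.35]
[[1, -0.02, -0.6, -0.1, 0.2], [1, -0.03, -0.6, -0.04, 0.2], [1, -0.05, -0.6, 0.0, 0.4], [1, -0.06, -0.6, 0.0, 0.5], [1, -0.07, -0.6, 0.0, 0.5], [1, -0.1, -0.6, 0.0, 0.9], [1, -0.11, -0.6, 0.0, 0.9], [1, -0.13, -0.61, 0.0, 1.1], [1, -0.15, -0.59, 0.0, 1.3], [1, -0.17, -0.6, 0.0, 1.4], [1, -0.2, -0.59, 0.0, 1.6], [1, -0.21, -0.59, 0.0, 1.7], [1, -0.22, -0.58, 0.0, 1.9], [1, -0.25, -0.59, 0.0, 2.0]]
end 33.60000000000001 [ 0.4351 -0.0199  0.022 ] -16.643685958550144
{'time_s': np.float64(18.2833), 'tcp_pos': array([ 0.4433, -0.1053,  0.0206]), 'ee_rot': array([-3.1404e+00, -4.0000e-04, -3.5700e-02]), 'joints': array([ 0.2333,  0.6578, -0.132 ,  2.3241,  0.4541,  0.1817, -0.3546]), 'ft_force': array([0.2157, 0.0632, 0.48  ]), 'finger_gap': np.float64(0.0)}
```

View pics/w13.png

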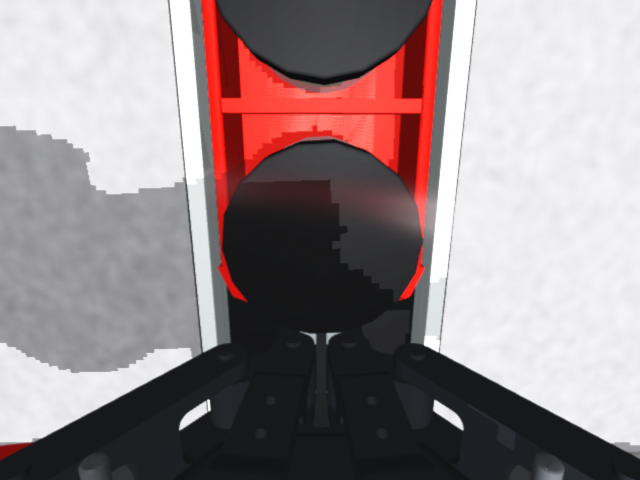

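drive_tool:
  deltas:
    - [1,-0.02,-0.6,-0.1,0.2]
    - [1,-0.03,-0.6,-0.1,0.2]
    - [1,-0.05,-0.6,-0.1,0.4]
    - [1,-0.06,-0.6,-0.1,0.5]
    - [1,-0.07,-0.6,-0.1,0.5]
    - [1,-0.1,-0.6,-0.1,0.9]
    - [1,-0.11,-0.6,0,0.9]
    - [1,-0.13,-0.6,0,1.1]
    - [1,-0.15,-0.6,0,1.3]
    - [1,-0.17,-0.6,0,1.4]
    - [1,0,0,0,0]

```text
time_s: 19.25
tcp_pos: [0.4386, -0.0447, 0.0266]
ee_rot: [-3.141, 0.0, -0.166]
ft_force: [0.7, -0.4, 0.5]
finger_gap: 0.0001
```

```bash
python3 rows.py 12 6 .028; python3 snap.py w14
```

```text
s 9.700000000000017 dist mm 0.18342984054317915 yaw -9.526719550810835 path -9.450287972377746 z 0.026563776526653166 F [ 0.7 -0.4  0.5] t 19.25 j [ 0.07  0.64 -0.09  2.36  0.35  0.16 -0.52]
[[1, -0.19, -0.59, -0.1, 1.6], [1, -0.21, -0.59, -0.04, 1.7], [1, -0.22, -0.59, -0.0, 1.9], [1, -0.25, -0.59, -0.0, 2.0], [1, -0.27, -0.59, -0.0, 2.1], [1, -0.31, -0.59, -0.0, 2.5], [1, -0.32, -0.59, -0.0, 2.4], [1, -0.32, -0.59, -0.0, 2.6], [1, -0.32, -0.59, -0.0, 2.5], [1, -0.33, -0.58, -0.0, 2.5], [1, -0.32, -0.59, -0.0, 2.5], [1, -0.33, -0.59, -0.0, 2.5]]
end 81.70000000000002 [0.4322 0.0334 0.028 ] -36.32671955081083
{'time_s': np.float64(19.25), 'tcp_pos': array([ 0.4386, -0.0447,  0.0266]), 'ee_rot': array([-3.1405,  0.    , -0.1663]), 'joints': array([ 0.0688,  0.6386, -0.0926,  2.3561,  0.3502,  0.1582, -0.518 ]), 'ft_force': array([ 0.7482, -0.419 ,  0.479 ]), 'finger_gap': np.float64(0.0001)}
```

View pics/w14.png

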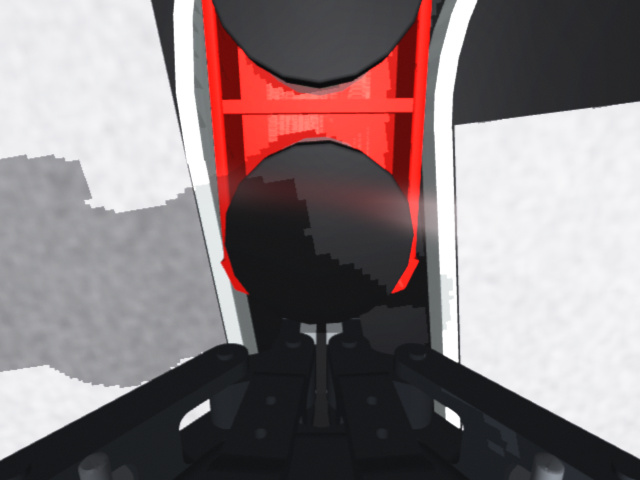

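drive_tool:
  deltas:
    - [1,-0.19,-0.59,-0.1,1.6]
    - [1,-0.21,-0.59,-0.04,1.7]
    - [1,-0.22,-0.59,0,1.9]
    - [1,-0.25,-0.59,0,2.0]
    - [1,-0.27,-0.59,0,2.1]
    - [1,-0.31,-0.59,0,2.5]
    - [1,-0.32,-0.59,0,2.4]
    - [1,-0.32,-0.59,0,2.6]
    - [1,0,0,0,0]

```text
time_s: 20.05
tcp_pos: [0.4317, 0.0061, 0.028]
ee_rot: [-3.141, 0.0, -0.461]
ft_force: [0.1, -1.0, 0.4]
finger_gap: 0.0003
```

```bash
python3 rows.py 16 6 .028; python3 snap.py w15
```

```text
s 57.30000000000001 dist mm 0.07877758643893591 yaw -26.38740943704214 path -26.113865243839935 z 0.027973986744659105 F [ 0.1 -1.   0.4] t 20.05 j [-0.09  0.63 -0.04  2.38  0.17  0.13 -0.75]
[[1, -0.32, -0.59, -0.0, 2.2], [1, -0.33, -0.58, -0.0, 2.5], [1, -0.32, -0.6, -0.0, 2.6], [1, -0.33, -0.59, -0.0, 2.5], [1, -0.32, -0.58, -0.0, 2.5], [1, -0.32, -0.59, -0.0, 2.5], [1, -0.33, -0.59, -0.0, 2.5], [1, -0.32, -0.59, -0.0, 2.5], [1, -0.33, -0.59, -0.0, 2.5], [1, -0.32, -0.59, -0.0, 2.5], [1, -0.32, -0.58, -0.0, 2.5], [1, -0.33, -0.59, -0.0, 2.5], [1, -0.32, -0.59, -0.0, 2.5], [1, -0.33, -0.59, -0.0, 2.6], [1, -0.32, -0.59, -0.0, 2.5], [1, -0.32, -0.58, -0.0, 2.5]]
end 153.3 [0.4608 0.1072 0.028 ] -66.28740943704211
{'time_s': np.float64(20.05), 'tcp_pos': array([0.4317, 0.0061, 0.028 ]), 'ee_rot': array([-3.1409e+00,  4.0000e-04, -4.6050e-01]), 'joints': array([-0.0888,  0.6324, -0.0396,  2.3771,  0.1702,  0.1343, -0.75  ]), 'ft_force': array([ 0.1092, -0.9838,  0.3618]), 'finger_gap': np.float64(0.0003)}
```

View pics/w15.png

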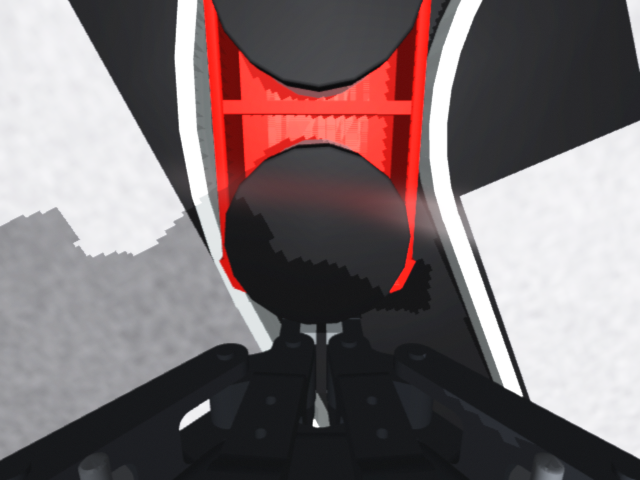

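The carrier follows the bend with its rear wall square on the tool. Continuing.

drive_tool:
  deltas:
    - [1,-0.32,-0.59,0,2.2]
    - [1,-0.33,-0.59,0,2.5]
    - [1,-0.32,-0.59,0,2.5]
    - [1,-0.33,-0.59,0,2.5]
    - [1,-0.32,-0.59,0,2.5]
    - [1,-0.32,-0.59,0,2.5]
    - [1,-0.33,-0.59,0,2.5]
    - [1,-0.32,-0.59,0,2.5]
    - [1,-0.33,-0.59,0,2.5]
    - [1,-0.32,-0.59,0,2.5]
    - [1,0,0,0,0]

```text
time_s: 21.02
tcp_pos: [0.4423, 0.0716, 0.0279]
ee_rot: [-3.141, 0.0, -0.891]
ft_force: [0.3, 0.3, 0.0]
finger_gap: 0.0003
```

```bash
python3 rows.py 16 6 .028; python3 snap.py w16
```

```text
s 117.20000000000002 dist mm 0.7539969916167476 yaw -51.04163434940241 path -51.16508562948688 z 0.02794772426009852 F [0.3 0.3 0. ] t 21.0167 j [-0.28  0.64  0.02  2.34 -0.09  0.16 -1.06]
[[1, -0.34, -0.58, -0.01, 2.6], [1, -0.34, -0.58, 0.0, 2.5], [1, -0.34, -0.58, 0.0, 2.6], [1, -0.34, -0.57, 0.0, 2.5], [1, -0.32, -0.59, 0.0, 2.5], [1, -0.33, -0.59, 0.0, 2.5], [1, -0.33, -0.59, 0.0, 2.5], [1, -0.32, -0.59, 0.0, 2.5], [1, -0.32, -0.58, 0.0, 2.5], [1, -0.3, -0.59, 0.0, 2.3], [1, -0.29, -0.59, 0.0, 2.1], [1, -0.28, -0.58, 0.0, 2.0], [1, -0.24, -0.59, 0.0, 1.8], [1, -0.24, -0.59, 0.0, 1.8], [1, -0.21, -0.59, 0.0, 1.5], [1, -0.19, -0.6, 0.0, 1.4]]
end 213.20000000000002 [0.511 0.147 0.028] -86.64163434940238
{'time_s': np.float64(21.0167), 'tcp_pos': array([0.4423, 0.0716, 0.0279]), 'ee_rot': array([-3.1408e+00,  1.0000e-04, -8.9080e-01]), 'joints': array([-0.2788,  0.6393,  0.0236,  2.3443, -0.0922,  0.1581, -1.0597]), 'ft_force': array([0.3291, 0.2969, 0.0299]), 'finger_gap': np.float64(0.0003)}
```

View pics/w16.png

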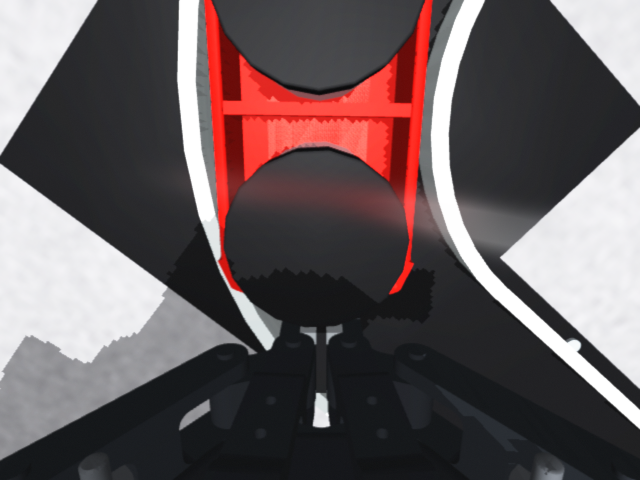

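drive_tool:
  deltas:
    - [1,-0.34,-0.58,0,2.6]
    - [1,-0.34,-0.58,0,2.5]
    - [1,-0.34,-0.58,0,2.6]
    - [1,-0.34,-0.58,0,2.5]
    - [1,-0.32,-0.59,0,2.5]
    - [1,-0.33,-0.59,0,2.5]
    - [1,-0.33,-0.59,0,2.5]
    - [1,-0.32,-0.59,0,2.5]
    - [1,-0.32,-0.58,0,2.5]
    - [1,-0.3,-0.59,0,2.3]
    - [1,-0.29,-0.59,0,2.1]
    - [1,-0.28,-0.58,0,2.0]
    - [1,0,0,0,0]

```text
time_s: 22.15
tcp_pos: [0.4896, 0.1349, 0.0279]
ee_rot: [-3.14, 0.0, -1.399]
ft_force: [0.8, 0.8, 1.3]
finger_gap: -0.0002
```

```bash
python3 rows.py 18 6 .026; python3 snap.py w17
python3 - <<'E'
from h import *
r,s=pickle.load(open("w17.pkl","rb"))
E
```

```text
s 189.70000000000005 dist mm 0.7701213268263802 yaw -80.17611394625149 path -80.32892340281332 z 0.027949878716376015 F [0.8 0.8 1.3] t 22.15 j [-0.47  0.67  0.15  2.22 -0.35  0.27 -1.41]
[[1, -0.26, -0.58, 0.1, 2.0], [1, -0.25, -0.58, 0.09, 1.7], [1, -0.23, -0.58, 0.0, 1.5], [1, -0.2, -0.59, 0.0, 1.3], [1, -0.18, -0.6, 0.0, 1.3], [1, -0.14, -0.6, 0.0, 1.0], [1, -0.14, -0.6, 0.0, 1.0], [1, -0.09, -0.6, 0.0, 0.6], [1, -0.08, -0.6, 0.0, 0.6], [1, -0.06, -0.6, 0.0, 0.5], [1, -0.03, -0.6, 0.0, 0.2], [1, -0.03, -0.6, 0.0, 0.2], [1, -0.01, -0.6, 0.0, 0.1], [1, -0.0, -0.6, 0.0, -0.0], [1, -0.0, -0.6, 0.0, -0.0], [1, -0.0, -0.6, 0.0, -0.0], [1, -0.0, -0.6, 0.0, -0.0], [1, -0.0, -0.6, 0.0, -0.0]]
end 297.70000000000005 [0.5953 0.1535 0.026 ] -92.17611394625148
{'time_s': np.float64(22.15), 'tcp_pos': array([0.4896, 0.1349, 0.0279]), 'ee_rot': array([-3.1399e+00,  1.0000e-04, -1.3993e+00]), 'joints': array([-0.4661,  0.6732,  0.1475,  2.2191, -0.3516,  0.2687, -1.41  ]), 'ft_force': array([0.7751, 0.8057, 1.3011]), 'finger_gap': np.float64(-0.0002)}
```

View pics/w17.png

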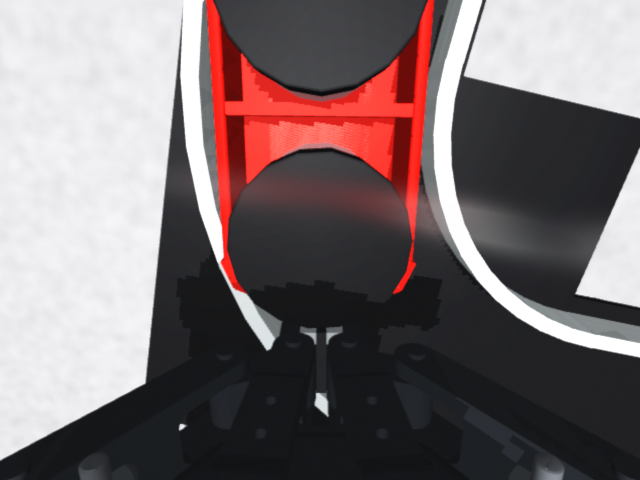

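drive_tool:
  deltas:
    - [1,-0.26,-0.58,0.1,2.0]
    - [1,-0.25,-0.58,0.1,1.7]
    - [1,-0.23,-0.58,0,1.5]
    - [1,-0.2,-0.59,0,1.3]
    - [1,-0.18,-0.6,0,1.3]
    - [1,-0.14,-0.6,0,1.0]
    - [1,-0.14,-0.6,0,1.0]
    - [1,-0.09,-0.6,0,0.6]
    - [1,-0.08,-0.6,0,0.6]
    - [1,-0.06,-0.6,0,0.5]
    - [1,-0.03,-0.6,0,0.2]
    - [1,-0.03,-0.6,0,0.2]
    - [1,0,-0.5,0,0.1]
    - [1,0,0,0,0]

```text
time_s: 23.37
tcp_pos: [0.5654, 0.1538, 0.0263]
ee_rot: [-3.138, 0.0, -1.61]
ft_force: [0.4, -0.2, -0.5]
finger_gap: -0.0001
```

```bash
python3 snap.py w18
python3 - <<'E'
from station import env
from h import *
for n in("side","scene"):
    r=env.snapshot(n);p=proj(r,[.66,.15,.05]).astype(int);print(n,p)
    x0=p[0]-100;y0=max(0,p[1]-80);a=r["image"][y0:p[1]+80,x0:p[0]+100,::-1];cv2.imwrite(f"pics/{n}18.png",cv2.resize(a,None,fx=3,fy=3,interpolation=2))
E
```

```text
{'time_s': np.float64(23.3667), 'tcp_pos': array([0.5654, 0.1538, 0.0263]), 'ee_rot': array([-3.1384e+00,  2.0000e-04, -1.6098e+00]), 'joints': array([-0.5125,  0.7328,  0.2406,  2.0496, -0.4169,  0.4019, -1.5554]), 'ft_force': array([ 0.4385, -0.2052, -0.49  ]), 'finger_gap': np.float64(-0.0001)}
side [234 246]
scene [392 235]
```

View pics/side18.png

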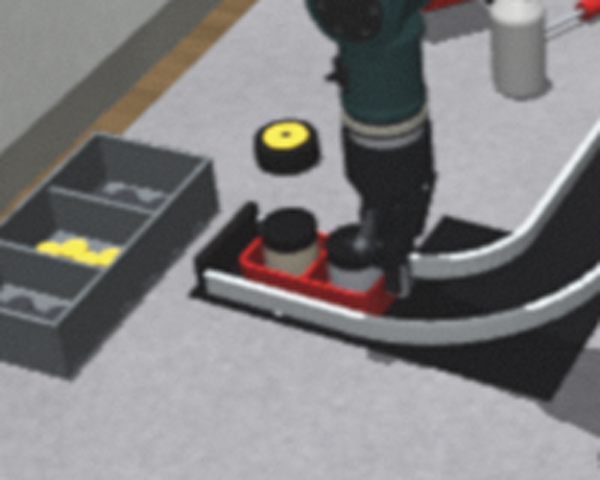

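View pics/scene18.png

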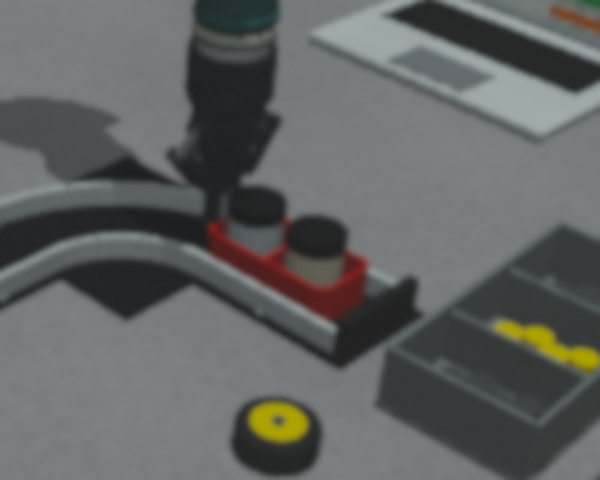

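Both jars are upright and about 26 mm remain to the stop. I'll approach slowly and watch the force.

drive_tool:
  deltas:
    - [1,0,-0.4,0,0]
    - [1,0,-0.4,0,0]
    - [1,0,-0.4,0,0]
    - [1,0,-0.4,0,0]
    - [1,0,-0.3,0,0]
    - [1,0,-0.2,0,0]
    - [1,0,-0.2,0,0]
    - [1,0,0,0,0]

```text
time_s: 24.18
tcp_pos: [0.5868, 0.153, 0.026]
ee_rot: [-3.141, -0.0, -1.609]
ft_force: [0.4, -0.6, -0.2]
finger_gap: -0.0004
```

drive_tool:
  deltas:
    - [1,0,-0.15,0,0]
    - [1,0,-0.15,0,0]
    - [1,0,0,0,0]

```text
time_s: 24.43
tcp_pos: [0.5894, 0.153, 0.026]
ee_rot: [-3.141, -0.0, -1.609]
ft_force: [-1.5, -0.6, -0.3]
finger_gap: -0.0003
```

drive_tool:
  deltas:
    - [1,0,-0.15,0,0]
    - [1,0,0,0,0]

```text
time_s: 24.6
tcp_pos: [0.5909, 0.1529, 0.026]
ee_rot: [-3.141, -0.0, -1.609]
ft_force: [-1.6, 0.4, 0.8]
finger_gap: -0.0004
```

drive_tool:
  deltas:
    - [1,0,-0.15,0,0]
    - [1,0,0,0,0]

```text
time_s: 24.77
tcp_pos: [0.5921, 0.1529, 0.026]
ee_rot: [3.141, 0.0, -1.609]
ft_force: [-1.7, 1.2, 0.7]
finger_gap: -0.0002
```

drive_tool:
  deltas:
    - [1,0,-0.15,0,0]
    - [1,0,0,0,0]

```text
time_s: 24.93
tcp_pos: [0.5921, 0.1529, 0.0258]
ee_rot: [3.138, -0.0, -1.609]
ft_force: [-3.7, 0.2, 2.8]
finger_gap: -0.0001
```

drive_tool:
  deltas:
    - [1,0,-0.1,0,0]
    - [1,0,0,0,0]

```text
time_s: 25.1
tcp_pos: [0.5921, 0.1529, 0.0256]
ee_rot: [3.137, -0.0, -1.609]
ft_force: [-5.5, 1.0, 3.5]
finger_gap: 0.0001
```

The TCP has stalled at x = 0.592 (predicted 0.5918) and the force is rising, so the carrier is against the stop. Backing off now.

drive_tool:
  deltas:
    - [1,0,0.5,0,0]
    - [1,0,1,0,0]
    - [1,0,1.5,0,0]
    - [1,0,0,-2,0]
    - [1,0,0,-3,0]
    - [1,0,0,-4,0]
    - [1,0,0,-4,0]
    - [1,0,0,-4,0]
    - [1,0,-1.5,-4,0]
    - [1,0,-2,-2,0]
    - [1,0,0,0,0]
    - [1,0,0,0,0]

```text
time_s: 26.1
tcp_pos: [0.6014, 0.1526, 0.257]
ee_rot: [-3.136, 0.002, -1.61]
ft_force: [-0.1, 0.0, -0.8]
finger_gap: 0.0001
```

```bash
python3 snap.py w19
python3 - <<'E'
from station import env
from h import *
for n in("side","scene"):
    r=env.snapshot(n);p=proj(r,[.66,.15,.05]).astype(int)
    a=r["image"][p[1]-50:p[1]+50,p[0]-65:p[0]+65,::-1];cv2.imwrite(f"pics/{n}19.png",cv2.resize(a,None,fx=5,fy=5,interpolation=2));cv2.imwrite(f"pics/{n}19f.png",r["image"][...,::-1])
E
```

```text
{'time_s': np.float64(26.1), 'tcp_pos': array([0.6014, 0.1526, 0.257 ]), 'ee_rot': array([-3.1356e+00,  1.8000e-03, -1.6097e+00]), 'joints': array([-0.6395,  0.4589,  0.4464,  1.8481, -0.2502,  0.8834, -1.6844]), 'ft_force': array([-0.1297,  0.0417, -0.8436]), 'finger_gap': np.float64(0.0001)}
```

View pics/w19.png

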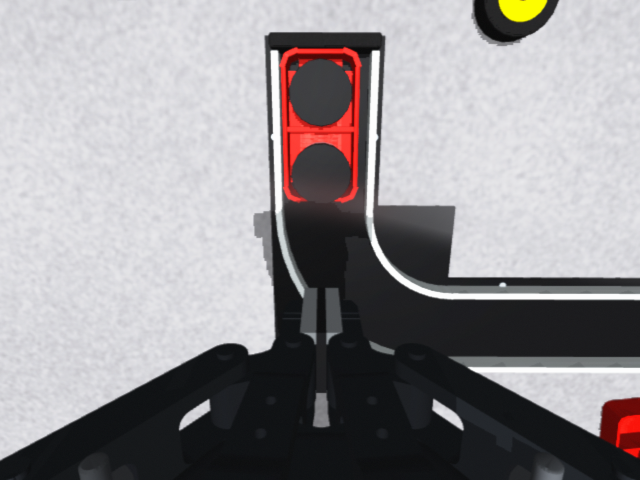

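View pics/side19.png

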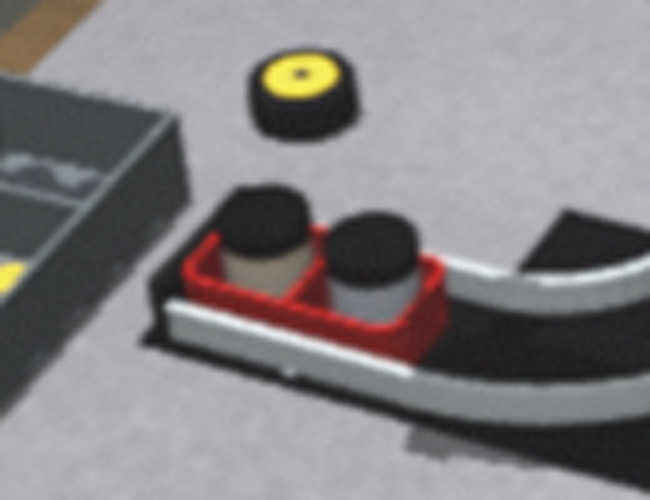

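View pics/scene19f.png

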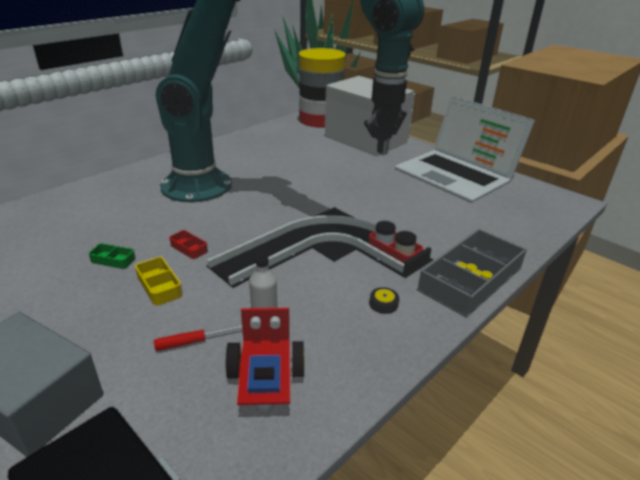

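Run:
```python
from h import *
r,s=pickle.load(open("w19.pkl","rb"))
a=r["image"][25:75,262:390,::-1];cv2.imwrite("pics/c19.png",np.clip(cv2.resize(a,None,fx=6,fy=6,interpolation=0).astype(int)*2,0,255))
for v in range(40,54):print(v,r["image"][v,310:332:7].tolist())
```

```text
40 [[40, 40, 40], [41, 41, 42], [41, 41, 41], [41, 41, 41]]
41 [[40, 41, 40], [40, 40, 41], [41, 41, 42], [40, 40, 40]]
42 [[40, 40, 40], [41, 40, 42], [42, 42, 44], [40, 39, 40]]
43 [[40, 39, 40], [40, 40, 41], [42, 41, 43], [41, 40, 42]]
44 [[40, 40, 41], [41, 40, 42], [40, 41, 42], [39, 39, 39]]
45 [[37, 36, 37], [37, 36, 37], [31, 30, 32], [28, 28, 28]]
46 [[30, 29, 30], [29, 29, 30], [25, 25, 26], [28, 28, 29]]
47 [[27, 16, 16], [29, 19, 19], [27, 17, 18], [29, 19, 18]]
48 [[123, 18, 16], [121, 17, 14], [121, 17, 15], [122, 17, 15]]
49 [[249, 43, 36], [248, 39, 31], [248, 37, 30], [249, 36, 28]]
50 [[253, 56, 48], [253, 54, 45], [253, 49, 42], [253, 49, 40]]
51 [[254, 58, 51], [254, 58, 50], [254, 57, 50], [254, 56, 46]]
52 [[251, 50, 43], [251, 49, 42], [251, 49, 42], [251, 48, 39]]
53 [[189, 23, 19], [189, 22, 18], [176, 23, 19], [181, 20, 17]][ WARN:0@0.337] global loadsave.cpp:1063 imwrite_ Unsupported depth image for selected encoder is fallbacked to CV_8U.
```

View pics/c19.png

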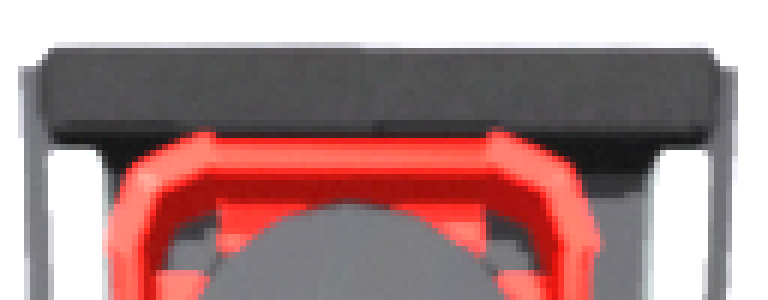

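The front is within about 2 px of the stop's rounded edge, so the picture alone leaves the contact slightly ambiguous. I'll return and press once more, a bit firmer, to settle it.

drive_tool:
  deltas:
    - [1,0,1.6,0,0]
    - [1,0,1.6,0,0]
    - [1,0,0,4,0]
    - [1,0,0,4,0]
    - [1,0,0,4,0]
    - [1,0,0,4,0]
    - [1,0,0,4,0]
    - [1,0,0,2,0]
    - [1,0,0,1.1,0]
    - [1,0,0,0,0]
    - [1,0,0,0,0]

```text
time_s: 27.17
tcp_pos: [0.5667, 0.1535, 0.0236]
ee_rot: [3.14, -0.001, -1.609]
ft_force: [0.4, 0.1, 1.2]
finger_gap: 0.0005
```

```bash
python3 snap.py w20
```

```text
{'time_s': np.float64(27.1667), 'tcp_pos': array([0.5667, 0.1535, 0.0236]), 'ee_rot': array([ 3.1404e+00, -6.0000e-04, -1.6093e+00]), 'joints': array([-0.5158,  0.74  ,  0.2481,  2.0445, -0.4305,  0.4076, -1.5409]), 'ft_force': array([0.3994, 0.1061, 1.1823]), 'finger_gap': np.float64(0.0005)}
```

drive_tool:
  deltas:
    - [1,0,-0.6,0,0]
    - [1,0,-0.6,0,0]
    - [1,0,-0.5,0,0]
    - [1,0,-0.4,0,0]
    - [1,0,-0.2,0,0]
    - [1,0,0,0,0]

```text
time_s: 27.72
tcp_pos: [0.5913, 0.1529, 0.0244]
ee_rot: [-3.14, 0.0, -1.609]
ft_force: [0.3, -0.4, 1.2]
finger_gap: -0.0003
```

drive_tool:
  deltas:
    - [1,0,-0.15,0,0]
    - [1,0,-0.15,0,0]
    - [1,0,0,0,0]

```text
time_s: 27.97
tcp_pos: [0.5921, 0.1529, 0.0237]
ee_rot: [3.139, -0.0, -1.609]
ft_force: [-1.2, 0.1, 1.4]
finger_gap: 0.0002
```

drive_tool:
  deltas:
    - [1,0,-0.2,0,0]
    - [1,0,-0.2,0,0]
    - [1,0,0,0,0]

```text
time_s: 28.22
tcp_pos: [0.5921, 0.1528, 0.0231]
ee_rot: [3.131, -0.0, -1.608]
ft_force: [-6.8, 0.3, 3.9]
finger_gap: 0.0001
```

It stalls hard at the same x = 0.592 with the force climbing to about 7 N, so the contact is confirmed. Retracting well clear.

drive_tool:
  deltas:
    - [1,0,0.4,0,0]
    - [1,0,0.6,0,0]
    - [1,0,1.2,0,0]
    - [1,0,1.2,0,0]
    - [1,0,0,-2,0]
    - [1,0,0,-4,0]
    - [1,0,0,-4,0]
    - [1,0,0,-4,0]
    - [1,0,0,-4,0]
    - [1,0,0,-4,0]
    - [1,0,0,0,0]
    - [1,0,0,0,0]
    - [1,0,0,0,0]

```text
time_s: 29.3
tcp_pos: [0.563, 0.1541, 0.2439]
ee_rot: [-3.141, 0.001, -1.609]
ft_force: [0.4, -0.3, -0.1]
finger_gap: -0.0001
```

```bash
python3 snap.py w21
```

```text
{'time_s': np.float64(29.3), 'tcp_pos': array([0.563 , 0.1541, 0.2439]), 'ee_rot': array([-3.1409e+00,  6.0000e-04, -1.6090e+00]), 'joints': array([-0.683 ,  0.4301,  0.4615,  1.9372, -0.2548,  0.8302, -1.6936]), 'ft_force': array([ 0.4327, -0.2528, -0.0986]), 'finger_gap': np.float64(-0.0001)}
```

View pics/w21.png

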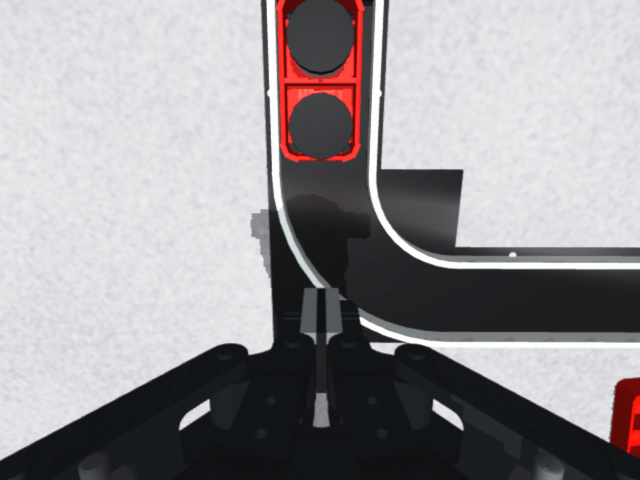

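The jars are upright in their cells, with lids at (320,36) and (320,125), and the arm is clear. Handing in.

```bash
python3 -c "
from station import env
print(env.hand_in())"
```

```text
the job is handed in; nothing more can be done
None
```

The job is done and handed in at about 29 s of the 72 s allowed. Both jars stand upright in the carrier, and the carrier's front is against the stop.

- **Loading:** The jar that stood between the bottle and the wheel went into the front cell, and the one near the laptop into the rear cell. No unexpected force showed at either placing.
- **Pushing:** I pushed the carrier on the middle of its rear wall with the fingers shut, turning the tool along with the bend. The readings between moves stayed within a few newtons.
- **Stop contact:** The tool halted at x = 0.592 m, against 0.5918 m predicted. The first close-up left the contact unclear, with a dark line of about 2 pixels at the stop's rounded edge. I pressed again and it halted at the same x while the force rose to about 7 N, which I take as contact.
- **Last pictures:** The final wrist picture shows both jars upright in their cells. It cuts off the stop, so contact rests on the second press. The scene picture taken before that press shows the bystander items and the other trays unmoved.

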